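# Swing down the extraction hood's filter hatch with the hook pole

## Robot

A 7-joint arm with a two-finger parallel gripper is mounted at the origin on the work surface; the furniture and walls round the work are solid. World frame = base frame: x ahead of the robot, y to its left, z up, the work surface at z = 0. Lengths are in m, angles in rad, forces in N, time in s.
With the tool pointing down it reaches from about 0.375 to 0.925 m from the base axis. Payload 3.1 kg.
Tool frame: the origin (TCP) lies between the finger pads; the fingertips stand 19 mm ahead of it and the grasp point (between the pads) is the TCP; z points along the fingers, y is the direction in which the jaws open and shut (so a half turn about z gives the same grasp; the last joint's range is limited). The gripper opens to 85 mm and grips with 20 to 120 N. Pads are 22 mm wide; open, the fingers measure 114 mm over their backs; the gripper's body (76 mm by 85 mm) begins 54 mm behind the grasp point. The pads swing forward as they close: fully open they stand 13 mm farther back than shut.
Start: joints at [1.097, 0.383, 0.044, 1.598, -0.018, 1.161, -0.05], TCP at [0.239, -0.605, 0.218] pointing down, gripper open.
Joint ranges: [-2.61, 2.61], [-0.41, 2.15], [-1.48, 1.57], [0, 2.5], [-1.57, 4.71], [0.05, 1.97], [-2.85, 2.85]. Speed limits (rad/s): [2.79, 2.79, 3.14, 3.14, 3.14, 3.14, 3.14].

## Interface

Orientations are given as a unit quaternion [x, y, z, w].
In Python, from bench import move_ptp, movel, move_j, move_gripper, pause, inverse_kinematics, read_camera, camera_params, MotionError, sign_off, look_for, tip_of, read_time_s, read_qpos, read_joint_vel, read_effort, read_eef_pos, read_tcp_rot, read_ft_force, read_ft_torque, read_finger_gap gives the robot as it stands. Calls block until the motion is done:
- move_ptp(position, orientation): joint-space move of the TCP to a pose.
- movel(position, orientation=None, speed=0.15): straight line of the TCP; orientation=None keeps the orientation; speed is the mean speed in m/s.
- move_j(angles): joint-space move.
- move_gripper(opening, effort=None): finger opening in m; effort is the grip in N (None keeps the last); returns when the fingers have stopped.
- pause(seconds).
- inverse_kinematics(position, orientation): joint angles nearest the present ones, or None.
- read_camera(name): name is "side" or "top"; returns the picture (384x512x3 uint8, red, green, blue); there is no depth.
- camera_params(name): a dict with "K" (3x3 intrinsics, pixels), "camera_from_world" (4x4, takes a point from world to camera coordinates). Camera axes: x right, y down, z forward; pixel columns grow to the right and rows downward; lengths in m; the calibration is good to about 2 mm. A picture is of the moment at which its call begins. camera_params takes no time and is no camera call.
A pose or a line that the arm cannot do raises MotionError and nothing moves.
- sign_off(): hands the job in, once; it reports no verdict.
Trained networks look in the newest picture that a camera, given by its name, has taken for a name from the list of things; names that differ only in an ending like _2 or _b are one class to them, and where a whole thing is asked for, a point or a joint stands for the part that bears it (a point fixed in the world has none). Each returns a list of dicts, best first, with "confidence" (0 to 1); they miss things now and then, are a little off and sometimes report something else, mostly with a low value. They report only what shows in the picture. A call takes as long as a camera call.
- look_for(camera, name): "at" ([column, row] in pixels, amid what is visible of it).
- tip_of(camera, name): "at" ([column, row] in pixels: a listed point, or the origin of a listed thing).
Readings, each from a call of its own:
- read_time_s(): time.
- read_qpos(): joint angles.
- read_joint_vel(): joint speeds.
- read_effort(): joint torques, N m.
- read_eef_pos(): TCP position.
- read_tcp_rot(): TCP orientation.
- read_ft_force(): force on the tool from outside, world axes, zero at the start.
- read_ft_torque(): the same for the moment, N m.
- read_finger_gap(): finger opening in m.
Only numpy, scipy, OpenCV 4.12 (cv2) and the standard library are available. Lean on these libraries where they do the work, as an engineer would, in place of code of your own. Each camera call takes 0.05 s, during which the arm holds its last target.

## Task

Take the red-handled hook pole from its wooden rack, reach up under the dark rail in front of the extraction hood, hook the yellow eye and swing the filter hatch down until it is fully open at its stop, smoothly and with the hook only: the gripper and arm must not touch the hatch. Then unhook and lay the pole back in both notches of its rack as it lay before, leaving the hatch hanging open and the other things on the table where they are.

Things in the scene. Friction and masses are not known exactly. Their poses are not given: they have to be found in the camera images.
- pole_grip (a point): Centre of the red handle of the loose hook pole (0.12 kg, 220 mm long), the point to grasp. Handle: bar 100 mm long, 22 wide (its y), 26 high (its z), from 60 mm behind this point to 40 mm ahead. x runs along the pole to the hook, z is up as it lies in the rack. A steel shaft of 8 mm diameter goes on along +x.
- pole_bend (a point): On the shaft's axis 155 mm along +x from pole_grip, where the shaft bends square into a short prong that points along the pole's -z (down in the rack). The prong is 8 mm thick; its end is 20 mm from the shaft's axis. Same axes as pole_grip.
- hatch_eye (a point): Centre of the yellow ring (eye) on the hatch: hole of 48 mm diameter, bar 7 mm thick, 50 mm off the hood's front. x is the ring's axis, level, pointing at the hood's front (towards the far right of the robot); the hook enters along +x. Hatch shut: y level towards the hinge, z up; y and z turn with the hatch. An arm at the ring's +y side ties it to the hatch.
- hatch_hinge (a point): Point on the hatch's hinge axis, level with the ring along it; x is the hinge axis, parallel to the ring's axis. The ring's centre is 110 mm from it, and moves on that arc, down and towards the hinge (away from the robot), as the hatch opens; the ring's axis keeps its direction.
- hatch (a joint): Angle of the hatch in rad: 0 shut (level, closing the underside of the hood), grows as its free edge swings down, stop at 1.2 (fully open). A stiff hinge: it stays where it is left; about 1 to 2 N at the eye moves it.
- rail (a point): Point of the fixed dark rail (10 mm diameter, level, along its y) straight in front of the shut ring: 70 mm before it and 17 mm lower than the ring's centre. It reaches 60 mm past this point along -y and 168 mm along +y. The pole must pass under it, rising at about 30 degrees into the ring.
- rack_rest (a point): Where pole_grip lies when the pole rests in the fixed wooden rack, 78 mm above the table; x along the resting pole to the hook, z up. Two boards 12 mm thick have flared notches open at the top: 50 mm behind this point (29 mm wide, for the handle) and 100 mm ahead (16 mm, for the shaft), sides up to 32 mm above the notch floors.
- hood: White extraction hood, fixed; origin on the table under its column (40 mm square, foot 110 x 70 mm). x points from its front to its back, in which direction the hook enters; the front looks towards the robot and to its left. Its head spans heights 318 to 455 mm, from 20 mm to 150 mm behind the column's axis and from 35 mm along +y to 165 mm along -y.
- stamp: Red and black date stamp, 26 x 45 x 74 mm, standing loose under the hood; origin under its middle. Leave alone.
- cup: Sealed cup of orange paste, 104 mm wide, 46 mm high, loose; origin under its middle. Leave alone.
- pen: Red and white marker pen, 135 mm long, lying loose; origin under its middle. Leave alone.
- beaker: Small steel beaker, 70 mm wide, 69 mm high, loose; origin under its middle. Leave alone.

How it is judged:
On the way, in this order (a step that is already met when the one before it is completed fails the run):
1. the hook's bend is through the ring of the eye while the hatch is still nearly shut (x of pole_bend in the frame of hatch_eye above 0.005 m and distance between pole_bend and hatch_eye below 0.035 m and value of joint hatch below 0.5 rad), for 0.2 s.
2. the hatch is swung down by more than 1.05 rad (60 degrees; its stop is at 69) with the hook still in the eye (value of joint hatch above 1.05 rad and distance between pole_bend and hatch_eye below 0.05 m), for 0.1 s.
At the end, for the whole second after the job is handed in: The hatch hangs open by more than 1.05 rad (60 degrees) and still; the pole lies at rest in both notches of its rack, prong down, its handle centre within 20 mm of where it lay (8 mm in height) and in line with the rack within 0.12 rad (value of joint hatch above 1.05 rad and horizontal distance between pole_grip and rack_rest below 0.02 m and z of pole_grip in the frame of rack_rest between -0.008 and 0.008 m and angle between the x axis of pole_grip and the x axis of rack_rest, either way round below 0.12 rad and angle between pole_grip's own z axis and vertical below 0.2 rad and linear speed of pole below 0.02 m/s and velocity of joint hatch between -0.05 and 0.05 rad/s); the robot touches nothing.
It fails at once if the gripper or arm touches the hatch or its eye (contact force between any of the fingers, the arm and hatch above 0.5 N).
It fails at once if the hatch is flung down (faster than 2.5 rad/s) (velocity of joint hatch above 2.5 rad/s).
It fails at once if a bystander (stamp, cup, pen, beaker) is moved by more than 30 mm or the stamp or beaker is knocked over (distance of any of stamp, cup, pen, beaker from where it was at the start of the episode above 0.03 m or angle between any of stamp, beaker's own z axis and vertical above 0.6 rad).
It also fails if it takes over 72 s, if anything falls off the work surface, if the arm or the gripper's body presses on something with over 40 N, if the wrist force passes 120 N, or if a joint passes its speed limit or range.

## Working session

There is one attempt and no reset: what is moved stays moved. The work goes in short steps, each a Python script; the robot and the scene stay as the last script left them, time stands still between calls to the robot, and variables do not carry over. Pictures are saved under pics/ and viewed, and the job is handed in when it is done.

```bash
ls; mkdir -p pics; cat > h.py <<'E'
import numpy as np, cv2
from bench import *
def snap(c,n):
    im=read_camera(c); cv2.imwrite(f'pics/{n}.png',cv2.resize(im[:,:,::-1],(800,600))); return im
def P(c):
    d=camera_params(c); return np.array(d["K"])@np.array(d["camera_from_world"])[:3], d
def proj(c,X):
    p=P(c)[0]@np.append(X,1); return p[:2]/p[2]
E
python3 - <<'E'
from h import *
np.set_printoptions(precision=4,suppress=True)
for c in ("side","top"):
    snap(c,c+"0"); d=camera_params(c); print(c,np.array(d["K"]),np.array(d["camera_from_world"]))
    for n in ["pole_grip","pole_bend","hatch_eye","hatch_hinge","rail","rack_rest","hood","stamp","cup","pen","beaker"]:
        print(n,[(np.round(r["at"],1).tolist(),round(r["confidence"],2)) for r in tip_of(c,n)[:3]])
print(read_time_s(), read_tcp_rot(), read_ft_force())
E
```

```text
pics
side [[490.9409   0.     255.7126]
 [  0.     490.9409 193.1324]
 [  0.       0.       1.    ]] [[-0.9241 -0.382  -0.0145  0.5437]
 [-0.1786  0.4648 -0.8672  0.2285]
 [ 0.338  -0.7988 -0.4977  1.414 ]
 [ 0.      0.      0.      1.    ]]
pole_grip [([248.9, 289.5], 0.66), ([267.2, 202.0], 0.24)]
pole_bend []
hatch_eye [([247.7, 166.9], 0.89)]
hatch_hinge [([208.8, 160.4], 0.59)]
rail [([249.6, 179.4], 0.67)]
rack_rest [([248.3, 289.5], 0.56), ([297.6, 254.2], 0.51)]
hood [([211.3, 246.2], 0.82)]
stamp [([235.8, 222.2], 0.6)]
cup [([303.2, 192.3], 0.6), ([297.8, 257.5], 0.42)]
pen [([301.2, 256.8], 0.49)]
beaker [([268.1, 201.0], 0.85)]
top [[468.9546   0.     267.6765]
 [  0.     468.9546 193.3548]
 [  0.       0.       1.    ]] [[-0.0029 -0.9999  0.0145  0.0549]
 [-0.9857  0.0004 -0.1683  0.5919]
 [ 0.1683 -0.0148 -0.9856  1.3996]
 [ 0.      0.      0.      1.    ]]
pole_grip [([168.7, 240.7], 0.62)]
pole_bend [([168.8, 186.2], 0.87)]
hatch_eye [([245.5, 194.1], 0.52)]
hatch_hinge [([233.8, 153.5], 0.58), ([168.7, 235.3], 0.44)]
rail [([215.8, 201.1], 0.91), ([244.7, 192.6], 0.45)]
rack_rest [([168.8, 233.3], 0.79), ([215.3, 202.1], 0.43)]
hood [([245.4, 162.7], 0.56)]
stamp []
cup [([367.8, 216.3], 0.68)]
pen [([253.6, 256.3], 0.55), ([343.3, 186.1], 0.34)]
beaker [([343.5, 186.3], 0.92)]
1.2 [ 0.9824  0.1868 -0.     -0.    ] [-0.3483 -0.102  -0.1446]
```

View pics/side0.png

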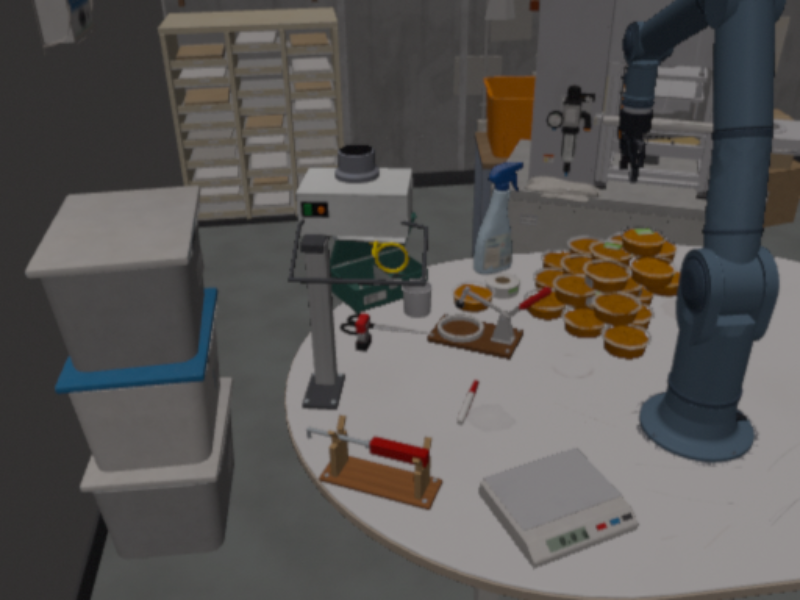

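View pics/top0.png

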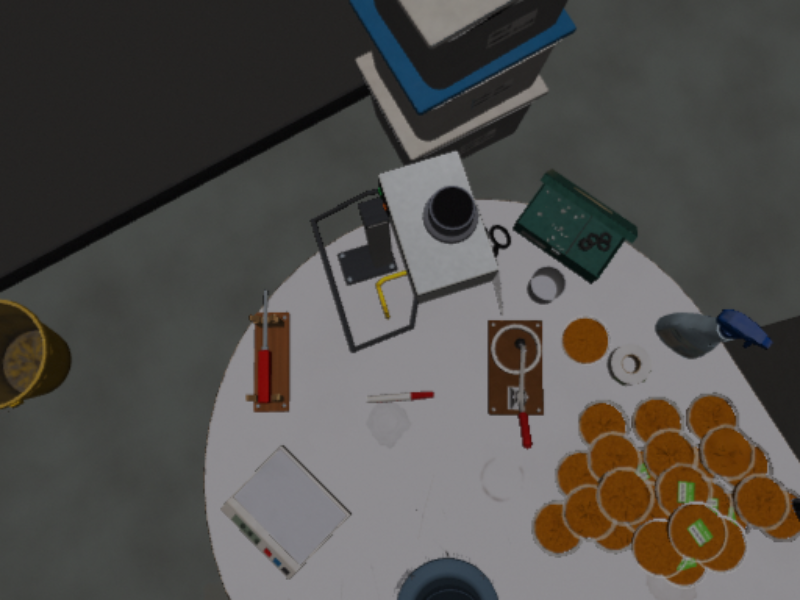

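```bash
python3 - <<'E'
from h import *
t=read_camera("top");s=read_camera("side")
def z(im,x,y,w,h,k,n): 
    cv2.imwrite(f'pics/{n}.png',cv2.resize(im[y:y+h,x:x+w,::-1],None,fx=k,fy=k,interpolation=cv2.INTER_CUBIC))
z(t,150,90,180,135,4.444,"t_hood"); z(t,145,170,80,110,5,"t_rack"); z(s,170,90,130,100,6,"s_hood"); z(s,185,260,110,70,7,"s_rack")
np.save('t0',t);np.save('s0',s)
E
```

```text
(no output)
```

View pics/t_hood.png

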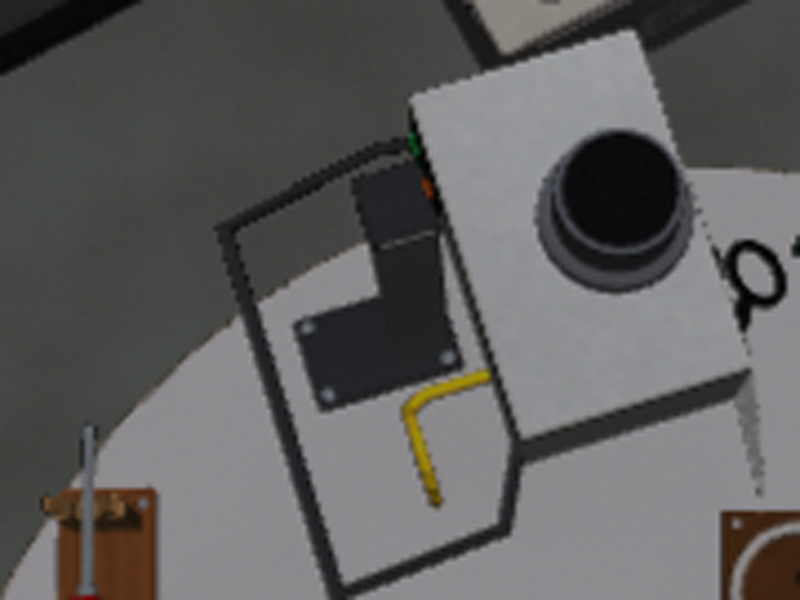

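View pics/t_rack.png

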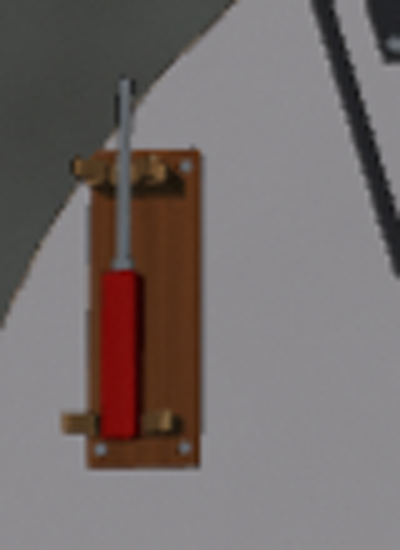

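View pics/s_hood.png

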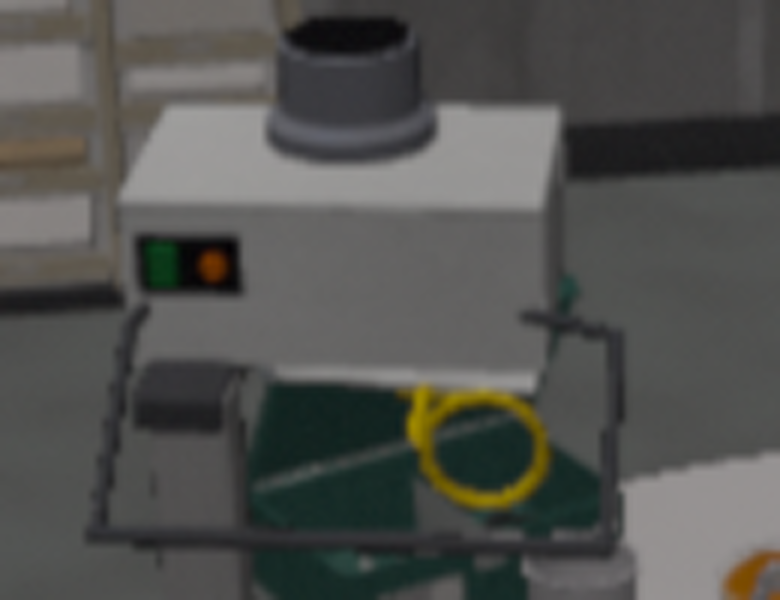

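View pics/s_rack.png

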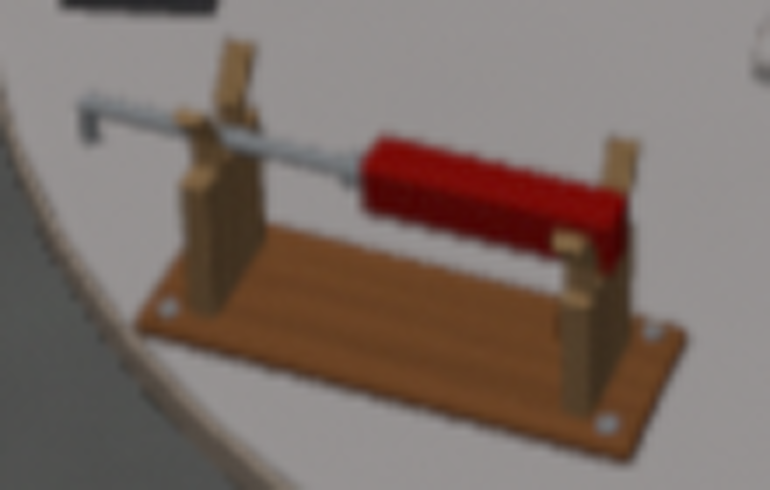

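```bash
cat > fit.py <<'E'
from h import *
from scipy.optimize import least_squares
np.set_printoptions(precision=4,suppress=True)
c=lambda p,k,o:(np.array(p)+.5)/k-.5+np.array(o)
TH=lambda p:c(p,4.444,(150,90));TR=lambda p:c(p,5,(145,170));SH=lambda p:c(p,6,(170,90));SR=lambda p:c(p,7,(185,260))
def tri(pt,ps):
    f=lambda X:np.r_[proj("top",X)-pt,proj("side",X)-ps]
    r=least_squares(f,[.6,.1,.3]); return r.x,r.fun
A=tri(TH((225,230)),SH((96,536)));B=tri(TH((338,592)),SH((610,546)))
print("railL",A);print("railR",B)
print("eye",tri(TH((422,455)),SH((485,447))))
print("eyenet",tri(np.array([245.5,194.1]),np.array([247.7,166.9])))
print("hoodcorner front/right top",tri(TH((515,438)),SH((548,208))))
print("hoodcorner front/left top",tri(TH((410,100)),SH((122,205))))
# hood/eye model: eye x,y,z,yaw
def R(y): return np.array([[np.cos(y),-np.sin(y),0],[np.sin(y),np.cos(y),0],[0,0,1]])
def fe(p):
    E=p[:3];M=R(p[3]); r=[]
    def add(o,t=None,s=None):
        X=E+M@np.array(o)
        if t is not None:r.extend(proj("top",X)-t)
        if s is not None:r.extend(proj("side",X)-s)
    add((-.07,.168,-.017),TH((225,230)),SH((96,536)))
    add((-.07,-.06,-.017),TH((338,592)),SH((610,546)))
    add((0,0,0),None,SH((485,447)))
    add((0,-.031,0),TH((436,504)),None)
    return r
r=least_squares(fe,[.65,.1,.33,-1.0]);print("eyefit",r.x,np.array(r.fun))
def fp(p):
    E=np.array([p[0],p[1],.078]);M=R(p[2]);r=[]
    def add(o,t=None,s=None):
        X=E+M@np.array(o)
        if t is not None:r.extend(proj("top",X)-t)
        if s is not None:r.extend(proj("side",X)-s)
    add((.159,0,0),TR((124,80)),None)
    add((.155,0,0),None,SR((90,103)))
    add((.04,0,.013),TR((122,270)),None)
    add((-.06,0,.013),TR((121,437)),None)
    add((.04,.011,-.013),None,SR((366,210)));add((.04,-.011,.013),None,SR((384,138)))
    add((-.06,.011,-.013),None,SR((606,270)));add((-.06,-.011,.013),None,SR((626,192)))
    return r
r=least_squares(fp,[.5,.25,0]);print("pole",r.x,np.array(r.fun))
E
python3 fit.py
```

```text
railL (array([0.6896, 0.2338, 0.2905]), array([-0.1195, -0.3032,  0.3239,  0.0845]))
railR (array([0.4734, 0.1639, 0.2924]), array([ 0.175 ,  0.5704, -0.6162, -0.0867]))
eye (array([0.5517, 0.1163, 0.3049]), array([ 0.0355,  0.1073, -0.1211, -0.021 ]))
eyenet (array([0.5533, 0.116 , 0.2945]), array([-0.6378, -1.9306,  2.1701,  0.3761]))
hoodcorner front/right top (array([0.5423, 0.0639, 0.4041]), array([ 0.1937,  0.5921, -0.723 , -0.1221]))
hoodcorner front/left top (array([0.7301, 0.1206, 0.4003]), array([-0.0086, -0.0213,  0.0257,  0.0071]))
eyefit [ 0.5518  0.1162  0.3074 -1.2586] [-0.3551 -0.4914  0.0314  0.1964  0.0246  0.7225 -0.6264  0.6837 -0.1568
 -0.8668  0.6182  0.3898]
pole [0.455  0.3465 0.0276] [ 0.3807 -0.9345 -0.2516 -0.0127 -0.2412 -0.2635 -0.2085  0.4007 -1.1429
  0.9928 -0.747  -1.8308  1.3247  1.5287  1.367  -0.8084]
```

```bash
cat >> h.py <<'E'
from scipy.spatial.transform import Rotation as Ro
EYE=np.array([.5518,.1162,.3074]); EYAW=-1.2586
EX=np.array([np.cos(EYAW),np.sin(EYAW),0]); EY=np.array([-EX[1],EX[0],0]); EZ=np.array([0,0,1.])
GRIP=np.array([.455,.3465,.078]); GYAW=.0276; OFF=-.012
def grel(flip,phi):  # tool in pole frame
    z=np.array([np.sin(phi),0,-np.cos(phi)]); y=np.array([0,1.,0])*flip; return np.c_[np.cross(y,z),y,z]
def Rpole(yaw,pitch): return Ro.from_euler('ZY',[yaw,-pitch]).as_matrix()
def tcp(bendpos,Rp,G):  # tcp pose to place pole_bend
    return bendpos+Rp@np.array([OFF-.155,0,0]), Ro.from_matrix(Rp@G).as_quat()
def tcpg(grip,Rp,G): return grip+Rp@np.array([OFF,0,0]), Ro.from_matrix(Rp@G).as_quat()
def eyeat(th): return EYE+EY*.110*(1-np.cos(th))-EZ*.110*np.sin(th)
def cross(off,x,pitch): # bend position rel. eye: shaft axis crosses ring plane at off (world vec), bend x beyond ring
    return off+EX*x+EZ*x*np.tan(pitch)
E
python3 - <<'E'
from h import *
np.set_printoptions(precision=2,suppress=True)
p=np.radians(36); 
for fl in (1,-1):
  for phi in np.radians([-20,0,15]):
    G=grel(fl,phi)
    L=[]
    Rr=Rpole(GYAW,0)
    L+= [("rack",*tcpg(GRIP,Rr,G)),("up",*tcpg(GRIP+EZ*.12,Rr,G))]
    Rw=Rpole(EYAW,p)
    for x in(-.16,-.1,-.03,.015): L.append((f"in{x}",*tcp(EYE+cross(EZ*.01,x,p),Rw,G)))
    for th in(.3,.6,.9,1.2): 
        o=.019*(EY*np.sin(th)-EZ*np.cos(th)); L.append((f"th{th}",*tcp(eyeat(th)+cross(o,.012,p),Rw,G)))
    print(fl,phi)
    for n,a,q in L:
        s=inverse_kinematics(a,q); print(n,a,s if s is None else np.array(s))
E
```

```text
1 -0.3490658503988659
rack [0.44 0.35 0.08] [ 0.07  0.81 -0.98  1.65  0.42  1.27  0.6 ]
up [0.44 0.35 0.2 ] [ 0.12  0.68 -1.06  1.57  0.32  1.45  0.61]
in-0.16 [0.46 0.4  0.1 ] [-0.27  0.69 -0.88  1.66  0.75  1.31 -1.07]
in-0.1 [0.48 0.34 0.15] [-0.16  0.58 -0.87  1.71  0.67  1.31 -0.94]
in-0.03 [0.5  0.27 0.2 ] [ 0.13  0.57 -1.12  1.73  0.74  1.41 -0.87]
in0.015 [0.51 0.23 0.23] [ 0.25  0.51 -1.16  1.73  0.71  1.43 -0.77]
th0.3 [0.52 0.24 0.17] [ 0.17  0.58 -1.07  1.76  0.77  1.34 -0.83]
th0.6 [0.54 0.24 0.14] [ 0.15  0.66 -1.06  1.73  0.83  1.34 -0.85]
th0.9 [0.57 0.25 0.12] [ 0.14  0.75 -1.07  1.68  0.91  1.36 -0.87]
th1.2 [0.6  0.26 0.11] [ 0.12  0.82 -1.07  1.61  0.96  1.39 -0.86]
1 0.0
rack [0.44 0.35 0.08] [ 0.04  0.6  -0.96  1.88  0.59  0.98  0.41]
up [0.44 0.35 0.2 ] [ 0.03  0.38 -0.92  1.8   0.33  1.13  0.6 ]
in-0.16 [0.46 0.4  0.1 ] [-0.43  0.88 -0.9   1.52  0.97  1.7  -1.23]
in-0.1 [0.48 0.34 0.15] [-0.16  0.98 -1.25  1.59  1.16  1.89 -1.25]
in-0.03 [0.5  0.27 0.2 ] [-0.26  0.59 -0.82  1.67  0.84  1.61 -0.99]
in0.015 [0.51 0.23 0.23] [-0.1   0.55 -0.93  1.69  0.88  1.64 -
[... 2338 characters left out ...]
2.08]
-1 0.2617993877991494
rack [0.44 0.35 0.08] [-1.28  0.32  0.49  2.1   0.07  0.57 -2.43]
up [0.44 0.35 0.2 ] [-1.3   0.12  0.48  2.02  0.17  0.84 -2.47]
in-0.16 [0.46 0.4  0.1 ] [-0.58  0.99 -0.82  1.41  1.05  1.92  1.88]
in-0.1 [0.48 0.34 0.15] [-0.48  0.87 -0.82  1.52  1.03  1.89  1.94]
in-0.03 [0.5  0.27 0.2 ] [-0.37  0.73 -0.82  1.62  1.01  1.86  2.04]
in0.015 [0.51 0.23 0.23] [-0.16  0.75 -1.04  1.66  1.11  1.94  2.06]
th0.3 [0.52 0.24 0.17] [-0.17  0.87 -1.04  1.66  1.18  1.93  1.99]
th0.6 [0.54 0.24 0.14] [-0.17  0.95 -1.04  1.62  1.25  1.94  1.99]
th0.9 [0.57 0.25 0.12] [-0.18  1.01 -1.04  1.56  1.31  1.95  2.01]
th1.2 [0.6  0.26 0.11] [-0.19  1.07 -1.04  1.48  1.37  1.96  2.05]
```

```bash
echo 'PHI=-0.15; G=grel(1,PHI); PIT=np.radians(36)' >> h.py
python3 - <<'E'
from h import *
np.set_printoptions(precision=3,suppress=True)
Rr=Rpole(GYAW,0); q=tcpg(GRIP,Rr,G)[1]
move_gripper(.06)
p=np.array(read_eef_pos()); movel(list(p+[0,0,.1]),speed=.3)
for w in ([.29,-.30,.33],[.40,-.05,.33],[.35,.22,.30]):
    move_ptp(w,q.tolist()); print(read_eef_pos(),np.array(read_qpos()),read_time_s())
a,_=tcpg(GRIP+EZ*.1,Rr,G); move_ptp(a.tolist(),q.tolist())
print(read_eef_pos(),np.array(read_qpos()),read_time_s())
snap("top","t1");snap("side","s1")
E
```

```text
[ 0.29 -0.3   0.33] [ 1.034 -0.066 -0.382  1.889  0.07   1.432  2.238] 4.1333
[ 0.4   -0.052  0.33 ] [ 0.797 -0.063 -0.732  1.875 -0.028  1.463  1.67 ] 5.1917
[0.351 0.218 0.3  ] [ 0.614 -0.023 -1.161  1.9   -0.097  1.383  1.073] 6.2583
[0.444 0.345 0.178] [ 0.261  0.765 -1.34   1.712  0.628  1.366  0.389] 7.1167
```

View pics/t1.png

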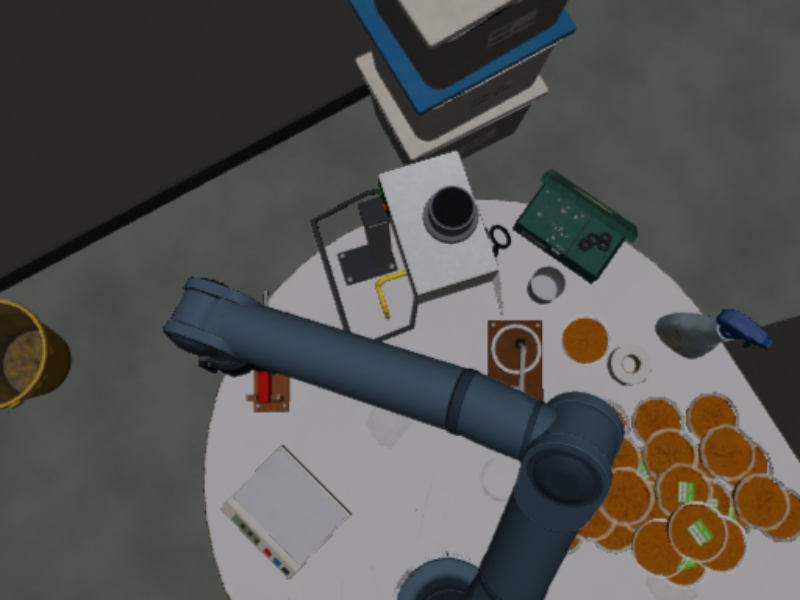

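View pics/s1.png

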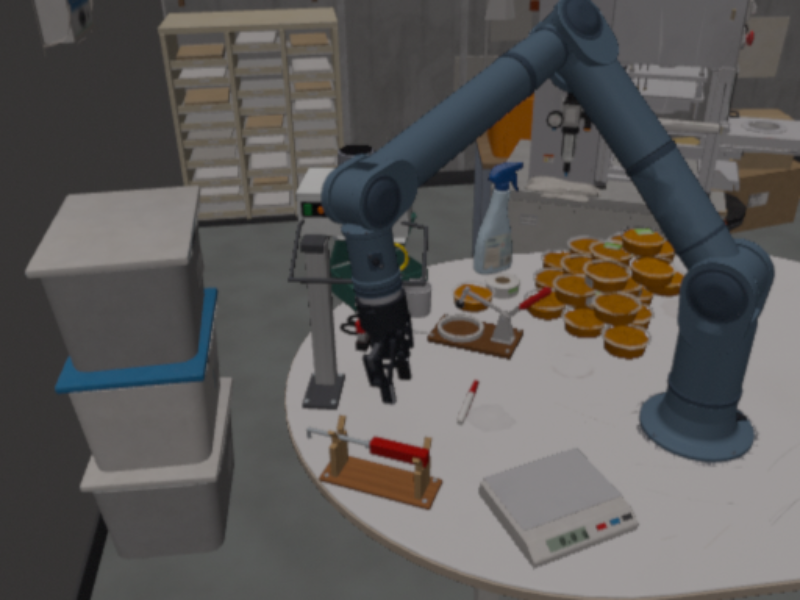

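```bash

python3 - <<'E'
from h import *
np.set_printoptions(precision=3,suppress=True)
Rr=Rpole(GYAW,0); a,q=tcpg(GRIP,Rr,G)
movel((a+EZ*.03).tolist(),q.tolist(),speed=.1)
t=snap("top","t2");s=snap("side","s2")
cv2.imwrite('pics/s2z.png',cv2.resize(s[250:330,180:300,::-1],None,fx=6,fy=6,interpolation=cv2.INTER_CUBIC))
print(read_eef_pos(),read_ft_force(),read_time_s())
E
```

```text
[0.443 0.347 0.109] [0.651 0.657 0.202] 8.1667
```

View pics/s2z.png

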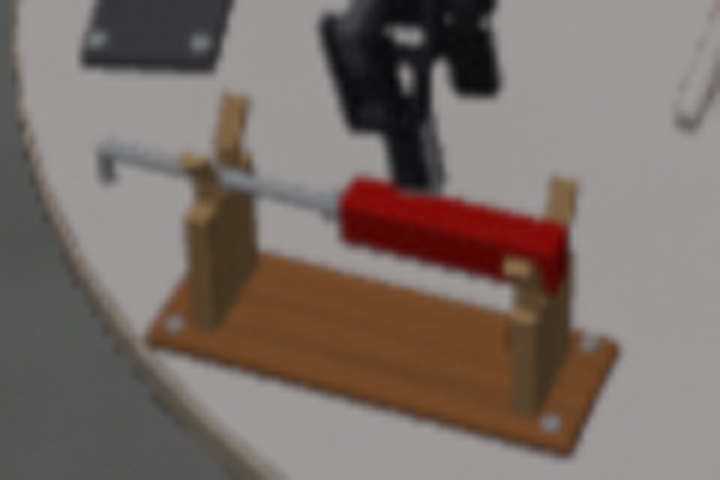

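View pics/t2.png

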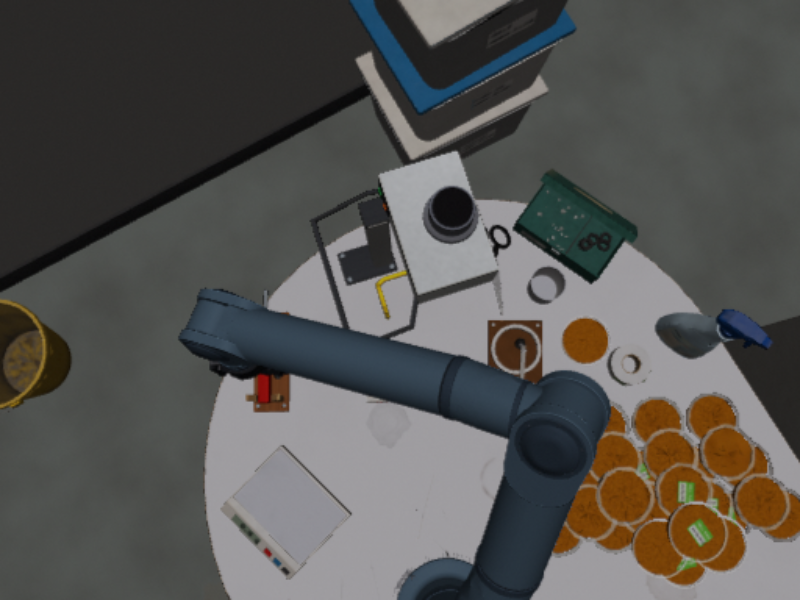

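```bash

python3 - <<'E'
from h import *
np.set_printoptions(precision=3,suppress=True)
R=Ro.from_quat(read_tcp_rot()).as_matrix(); p=np.array(read_eef_pos()); print(R, read_finger_gap())
z=lambda x:(proj("side",x)-[180,250])*6
for y in(-.03,.03): print(y,[z(p+R@np.array([dx,y,.019])) for dx in(-.011,.011)],z(p+R@[0,y,0]),z(p+R@[0,y,-.05]))
print(z(GRIP), z(GRIP+[.04,0,.013]))
E
```

```text
[[-0.989 -0.028 -0.148]
 [-0.028  1.    -0.003]
 [ 0.148  0.001 -0.989]] 0.05998630211257747
-0.03 [array([462.107, 165.903]), array([509.534, 171.115])] [479.159 132.614] [461.408  35.832]
0.03 [array([410.852, 253.866]), array([459.817, 259.902])] [428.05  220.164] [408.616 121.064]
[430.133 225.025] [343.363 178.774]
```

```bash

python3 - <<'E'
from h import *
s=read_camera("side")
R=Ro.from_quat(read_tcp_rot()).as_matrix(); p=np.array(read_eef_pos())
im=cv2.resize(s[200:300,190:310,::-1],None,fx=6,fy=6,interpolation=cv2.INTER_CUBIC)
im=np.clip(im.astype(float)*1.8,0,255).astype(np.uint8)
def d(X,c):
    u=(proj("side",X)-[190,200]+.5)*6; cv2.circle(im,tuple(int(v) for v in u),3,c,-1)
for y,c in((-.03,(0,255,0)),(.03,(255,255,0))):
    for zz in(.019,0,-.054): d(p+R@np.array([0,y,zz]),c)
d(p,(255,0,255)); d(GRIP,(255,255,255)); d(GRIP+[.155,0.004,0],(255,255,255)); d(GRIP+[.04,0,.013],(255,255,255)); d(GRIP+[-.06,0,.013],(255,255,255))
cv2.imwrite('pics/s3z.png',im)
E
```

```text
(no output)
```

View pics/s3z.png

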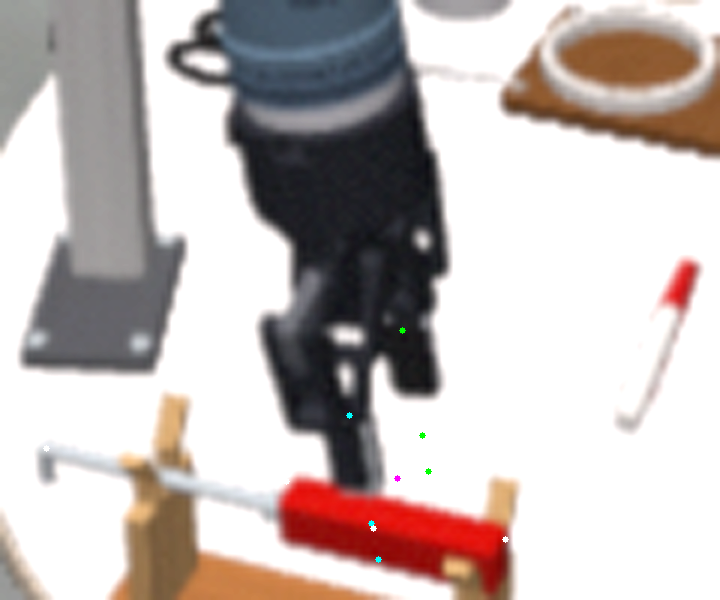

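```bash

python3 - <<'E'
from h import *
p=np.array(read_eef_pos()); movel((p+EZ*.05).tolist(),speed=.2)
R=Ro.from_quat(read_tcp_rot()).as_matrix(); p=np.array(read_eef_pos())
out=[]
for g in(.085,0.0):
    move_gripper(g); s=read_camera("side"); print(read_finger_gap(),read_time_s())
    im=cv2.resize(s[180:280,190:260,::-1],None,fx=5.5,fy=5.5,interpolation=cv2.INTER_CUBIC)
    im=np.clip(im.astype(float)*2.5,0,255).astype(np.uint8)
    for y,c in((-g/2,(0,255,0)),(g/2,(255,255,0))):
        for zz in(.019,0,-.054):
            u=(proj("side",p+R@np.array([0,y,zz]))-[190,180]+.5)*5.5; cv2.circle(im,tuple(int(v) for v in u),3,c,-1)
    out.append(im)
cv2.imwrite('pics/s4z.png',np.hstack(out))
E
```

```text
0.08521199623756273 9.05
-4.906122957026021e-05 9.8667
```

View pics/s4z.png

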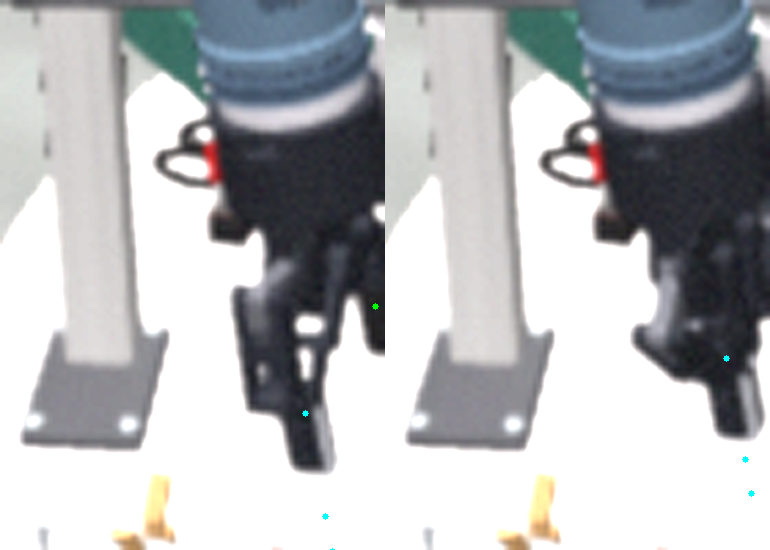

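```bash

python3 - <<'E'
from h import *
print("base side",proj("side",[0,0,0])*800/512,proj("side",[0,0,.0])*1, "top",proj("top",[0,0,0])*800/512)
for z in(0,.02): print([ (proj("side",[.1*np.cos(a),.1*np.sin(a),z])*800/512).round() for a in np.arange(4)*np.pi/2])
s=snap("side","s5"); print(read_ft_force(), read_qpos(), read_eef_pos())
s=read_camera("side")
for n in ["pen","beaker","stamp"]: print(n, look_for("side",n)[:1], tip_of("side",n)[:1])
E
```

```text
base side [694.49696131 425.74996042] [444.47805524 272.47997467] top [446.99942009 611.9925433 ]
[array([639., 413.]), array([690., 460.]), array([753., 439.]), array([698., 395.])]
[array([640., 405.]), array([692., 451.]), array([755., 430.]), array([700., 387.])]
[-0.9058806  -0.02341004 -0.18347944] [ 0.24805038  0.78370807 -1.32050885  1.72649522  0.64849067  1.33736906
  0.37963159] [0.4433779  0.34682326 0.158862  ]
pen [{'at': [301.0, 255.3], 'confidence': 0.44}] [{'at': [298.8, 256.7], 'confidence': 0.45}]
beaker [{'at': [269.2, 193.0], 'confidence': 0.7}] [{'at': [267.8, 200.1], 'confidence': 0.83}]
stamp [{'at': [233.7, 223.8], 'confidence': 0.41}] [{'at': [235.9, 224.8], 'confidence': 0.4}]
```

View pics/s5.png

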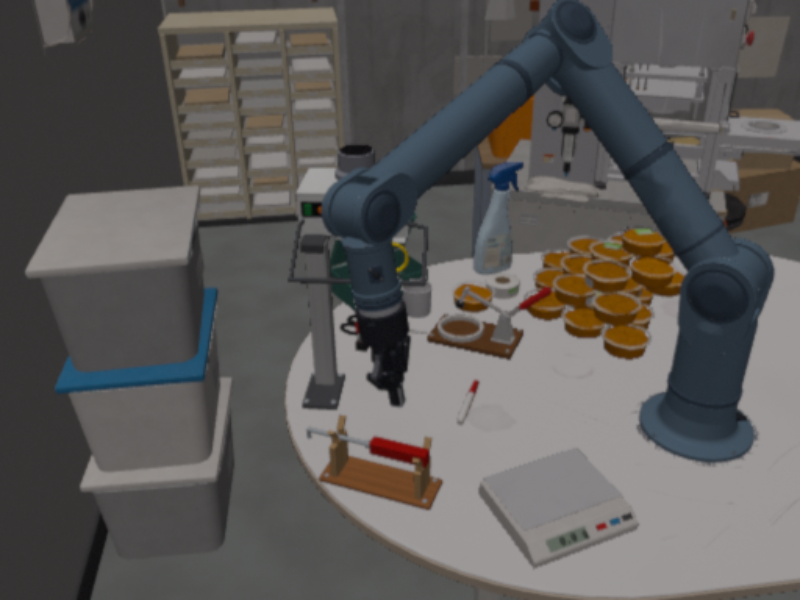

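```bash

python3 - <<'E'
from h import *
for z in(0.199,.218,.23,.25,.27): print(z,proj("side",[.239,-.605,z])*800/512)
s=np.load('s0.npy'); c=s[50:130,370:450,::-1]
im=np.clip(cv2.resize(c,None,fx=7,fy=7,interpolation=cv2.INTER_CUBIC).astype(float)*2,0,255).astype(np.uint8)
for z in(.199,.218,.272):
    u=(proj("side",[.239,-.605,z])-[370,50]+.5)*7; cv2.circle(im,tuple(int(v) for v in u),3,(0,255,0),-1)
cv2.imwrite('pics/s6.png',im)
E
```

```text
0.199 [624.51557722 192.38602672]
0.218 [625.54070593 185.07183386]
0.23 [626.1935162  180.41409656]
0.25 [627.29088207 172.58449854]
0.27 [628.40009796 164.6703519 ]
```

View pics/s6.png

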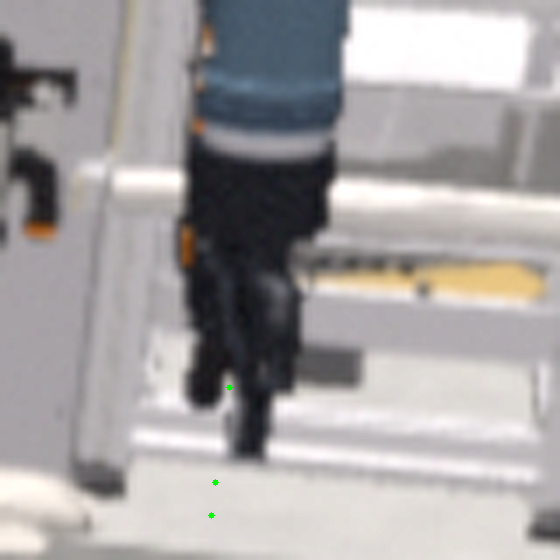

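```bash

cat >> fit.py <<'E'
print('---')
print("bend",tri(TR((124,82)),SR((88,101))))
print("handle front top mid",tri(TR((122,270)),SR((377,155))))
print("handle rear top mid",tri(TR((121,437)),SR((618,205))))
print("plate nearR corner(robot side,right)",tri(TR((199,466)),SR((685,335))))
print("plate nearL",tri(TR((88,466)),SR((628,460))))
print("plate far L",tri(TR((90,152)),SR((140,325))))
E
python3 fit.py | sed -n '/---/,$p'
```

```text
---
bend (array([0.6095, 0.3516, 0.0797]), array([ 0.0025,  0.0068, -0.0062, -0.0013]))
handle front top mid (array([0.493 , 0.3472, 0.0862]), array([ 0.1933,  0.5979, -0.5362, -0.0877]))
handle rear top mid (array([0.3972, 0.3448, 0.0903]), array([-0.0971, -0.3335,  0.295 ,  0.0351]))
plate nearR corner(robot side,right) (array([0.3823, 0.3124, 0.0056]), array([-0.0939, -0.3344,  0.2934,  0.0308]))
plate nearL (array([0.3808, 0.3805, 0.0054]), array([ 0.0566,  0.1976, -0.1661, -0.0187]))
plate far L (array([0.5764, 0.3853, 0.0077]), array([ 0.169 ,  0.484 , -0.42  , -0.0837]))
```

```bash
cat > sz.py <<'E'
from h import *
def sz(n,x0=190,y0=200,w=120,h=100,k=6,cam="side",pts=(),gain=1.8):
    s=read_camera(cam)
    im=cv2.resize(s[y0:y0+h,x0:x0+w,::-1],None,fx=k,fy=k,interpolation=cv2.INTER_CUBIC)
    im=np.clip(im.astype(float)*gain,0,255).astype(np.uint8)
    for X,c in pts:
        u=(proj(cam,X)-[x0,y0]+.5)*k; cv2.circle(im,tuple(int(v) for v in u),3,c,-1)
    cv2.imwrite(f'pics/{n}.png',im)
E
python3 - <<'E'
from sz import *
Rr=Rpole(GYAW,0); a,q=tcpg(GRIP,Rr,G)
move_gripper(.06)
movel(a.tolist(),q.tolist(),speed=.1)
print(read_eef_pos(),read_ft_force(),read_time_s())
sz('s7')
E
```

```text
[0.44324837 0.34679579 0.0786074 ] [0.42756625 0.75709827 0.51156641] 11.825
```

View pics/s7.png

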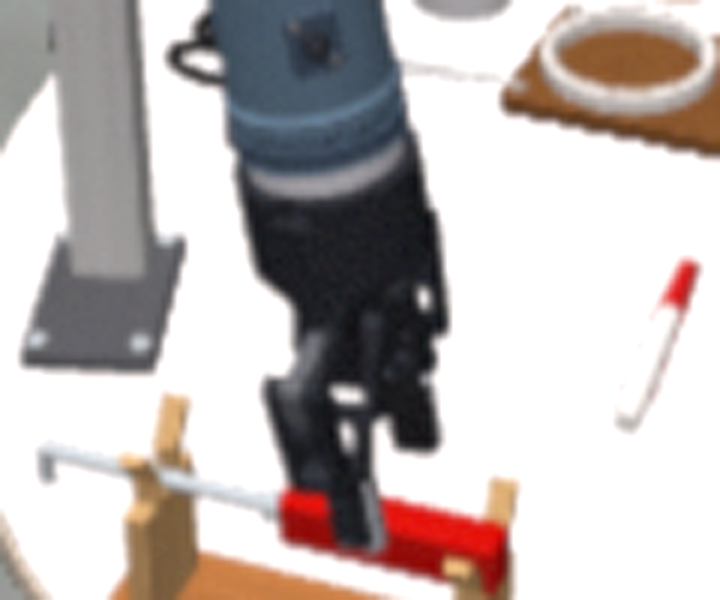

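```bash
python3 - <<'E'
from sz import *
Rr=Rpole(GYAW,0); a,q=tcpg(GRIP,Rr,G)
movel((a-EZ*.022).tolist(),q.tolist(),speed=.08)
print(read_eef_pos(),read_ft_force(),read_time_s())
sz('s8');sz('t8',145,170,80,110,5,"top")
E
```

```text
[0.4425228  0.3456405  0.05511099] [ 0.62136935 -0.09597305  0.39684845] 12.3
```

View pics/s8.png

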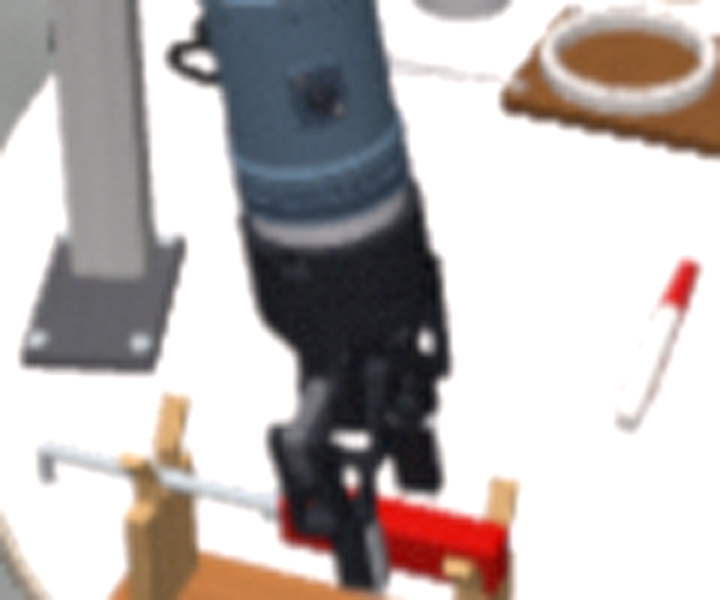

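View pics/t8.png

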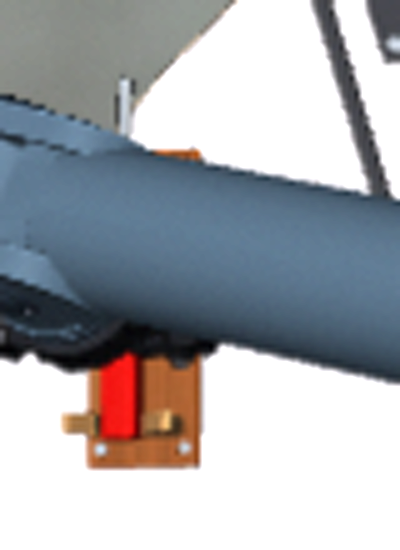

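```bash
python3 - <<'E'
from sz import *
Rr=Rpole(GYAW,0); a,q=tcpg(GRIP,Rr,G)
movel((a-EZ*.032).tolist(),q.tolist(),speed=.06)
print(read_eef_pos(),read_ft_force(),read_time_s())
move_gripper(0.0,40)
print(read_finger_gap(),read_eef_pos(),read_ft_force(),read_ft_torque(),read_time_s())
sz('s9')
E
```

```text
[0.44272741 0.34575825 0.04542446] [ 0.85687539 -0.86093839  0.84519986] 12.7167
0.021168871169431922 [0.44321395 0.34659872 0.04641483] [-0.90983976  0.71786249  0.54807254] [ 0.12173    -0.16098256  0.01023408] 13.1417
```

View pics/s9.png

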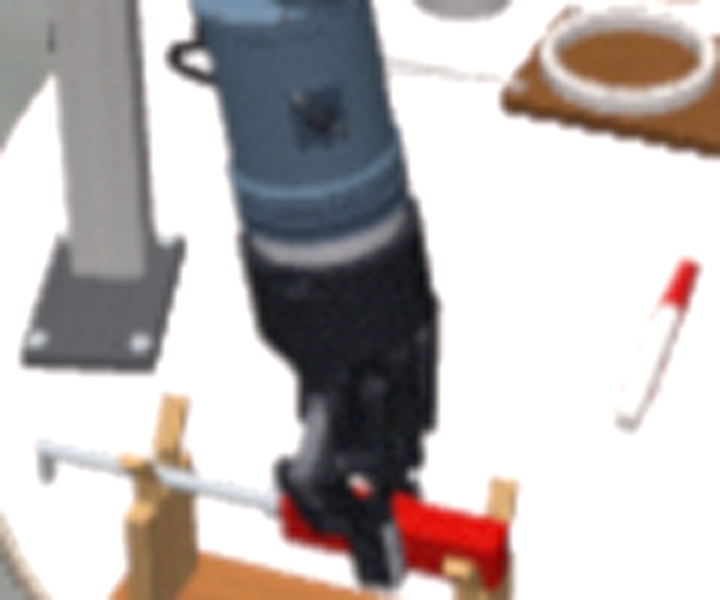

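```bash
python3 - <<'E'
from sz import *
move_gripper(0.0,110)
p=np.array(read_eef_pos()); q=np.array(read_tcp_rot())
T=np.eye(4);T[:3,:3]=Ro.from_quat(q).as_matrix();T[:3,3]=p
W=np.eye(4);W[:3,:3]=Rpole(GYAW,0);W[:3,3]=GRIP
np.save('TP.npy',np.linalg.inv(T)@W); np.save('grasp.npy',np.r_[p,q]); print(np.linalg.inv(T)@W)
movel((p+EZ*.06).tolist(),q.tolist(),speed=.08)
print(read_finger_gap(),read_eef_pos(),read_ft_force(),read_ft_torque(),read_time_s())
sz('s10',180,190); 
for n in("pole_grip","pole_bend"): print(n,tip_of("side",n)[:2])
read_camera("top"); print(tip_of("top","pole_bend")[:2])
print(proj("side",GRIP+[0,0,.06]),proj("side",GRIP+Rpole(GYAW,0)@[.155,0,0]+[0,0,.06]),proj("top",GRIP+Rpole(GYAW,0)@[.155,0,0]+[0,0,.06]))
E
```

```text
[[-9.88889784e-01  2.87967603e-05  1.48650576e-01 -6.79672764e-03]
 [ 1.60177214e-04  9.99999607e-01  8.71849038e-04 -4.31713050e-04]
 [-1.48650492e-01  8.85973042e-04 -9.88889400e-01 -3.28268964e-02]
 [ 0.00000000e+00  0.00000000e+00  0.00000000e+00  1.00000000e+00]]
0.020772884497438703 [0.44329605 0.34610874 0.10612651] [ 0.83325624 -0.22307352 -1.358398  ] [ 0.00048595 -0.22542139 -0.00450213] 14.3167
pole_grip [{'at': [249.2, 269.1], 'confidence': 0.81}]
pole_bend [{'at': [193.9, 256.2], 'confidence': 0.65}]
[{'at': [166.1, 181.1], 'confidence': 0.73}]
[251.2417311  268.91048091] [195.49092618 256.07589443] [165.83922323 182.17713027]
```

View pics/s10.png

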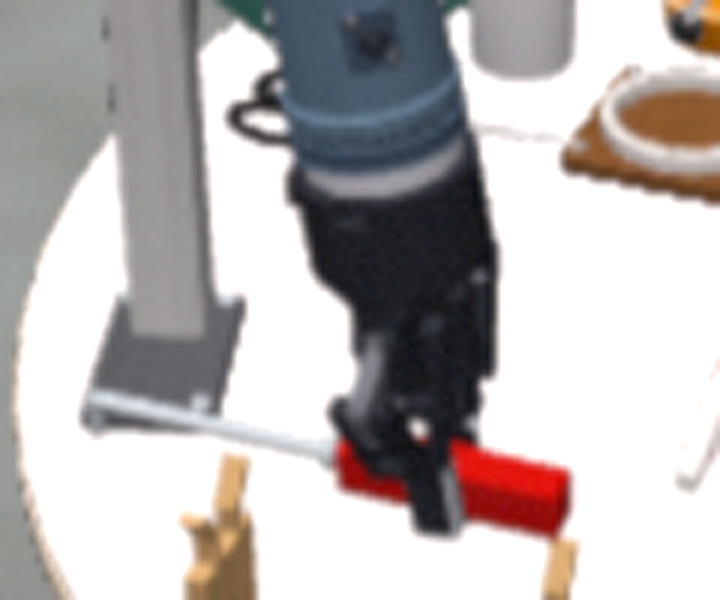

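```bash
cat >> h.py <<'E'
def pose(bend,Rp,TPm):
    W=np.eye(4);W[:3,:3]=Rp;W[:3,3]=bend-Rp@[.155,0,0]
    T=W@np.linalg.inv(TPm); return T[:3,3].tolist(),Ro.from_matrix(T[:3,:3]).as_quat().tolist()
def polenow(TPm):
    T=np.eye(4);T[:3,:3]=Ro.from_quat(read_tcp_rot()).as_matrix();T[:3,3]=read_eef_pos(); return T@TPm
E
python3 - <<'E'
from sz import *
np.set_printoptions(precision=3,suppress=True)
TP=np.load('TP.npy')
def g(grip,yaw,pit):
    R=Rpole(yaw,pit); return pose(np.array(grip)+R@[.155,0,0],R,TP)
Rw=Rpole(EYAW,PIT)
L=[g([.45,.375,.16],GYAW-.3,.2),g([.455,.395,.14],-.75,.4),pose(EYE+cross(EZ*.01,-.17,PIT),Rw,TP)]
for x in(-.1,0,.012): L.append(pose(EYE+cross(EZ*.01,x,PIT),Rw,TP))
for th in(.3,.6,.9,1.2): 
        o=.019*(EY*np.sin(th)-EZ*np.cos(th)); L.append(pose(eyeat(th)+cross(o,.012,PIT),Rw,TP))
for a in L: print(np.array(a[0]),inverse_kinematics(*a))
for a in L[:3]: move_ptp(*a); print(np.array(read_qpos()),read_time_s())
s=snap("side","s11"); print([ (n,tip_of("side",n)[:1]) for n in("pole_bend","hatch_eye","pole_grip")])
W=polenow(TP); b=W[:3,3]+W[:3,:3]@[.155,0,0]; print("pred",proj("side",b),proj("side",W[:3,3]),proj("top",b))
t=snap("top","t11");print([ (n,tip_of("top",n)[:1]) for n in("pole_bend","hatch_eye")])
E
```

```text
[0.445 0.377 0.127] [ 0.119  0.675 -1.202  1.824  0.751  1.146 -0.049]
[0.456 0.394 0.107] [-0.178  0.634 -0.963  1.784  0.829  1.186 -0.646]
[0.464 0.389 0.071] [-0.466  0.758 -0.707  1.611  0.802  1.413 -1.133]
[0.486 0.322 0.121] [-0.306  0.647 -0.773  1.688  0.794  1.425 -1.04 ]
[0.517 0.227 0.194] [-0.042  0.509 -0.892  1.745  0.782  1.453 -0.866]
[0.52  0.216 0.203] [-0.008  0.494 -0.907  1.748  0.78   1.456 -0.842]
[0.53  0.219 0.142] [-0.07   0.572 -0.829  1.768  0.831  1.379 -0.899]
[0.549 0.225 0.115] [-0.107  0.628 -0.783  1.737  0.863  1.355 -0.909]
[0.574 0.233 0.095] [-0.138  0.686 -0.742  1.682  0.889  1.346 -0.901]
[0.604 0.243 0.083] [-0.163  0.741 -0.712  1.607  0.908  1.353 -0.877]
[ 0.118  0.675 -1.202  1.824  0.751  1.147 -0.047] 15.0417
[-0.177  0.637 -0.962  1.784  0.829  1.187 -0.644] 15.6667
[-0.443  0.77  -0.738  1.61   0.821  1.426 -1.141] 16.2083
[('pole_bend', [{'at': [249.3, 163.2], 'confidence': 0.22}]), ('hatch_eye', [{'at': [248.9, 165.1], 'confidence': 0.67}]), ('pole_grip', [{'at': [240.5, 292.1], 'confidence': 0.64}])]
pred [245.097 231.473] [240.903 291.198] [187.396 217.339]
[('pole_bend', [{'at': [185.8, 217.2], 'confidence': 0.8}]), ('hatch_eye', [{'at': [243.2, 190.2], 'confidence': 0.57}])]
```

View pics/s11.png

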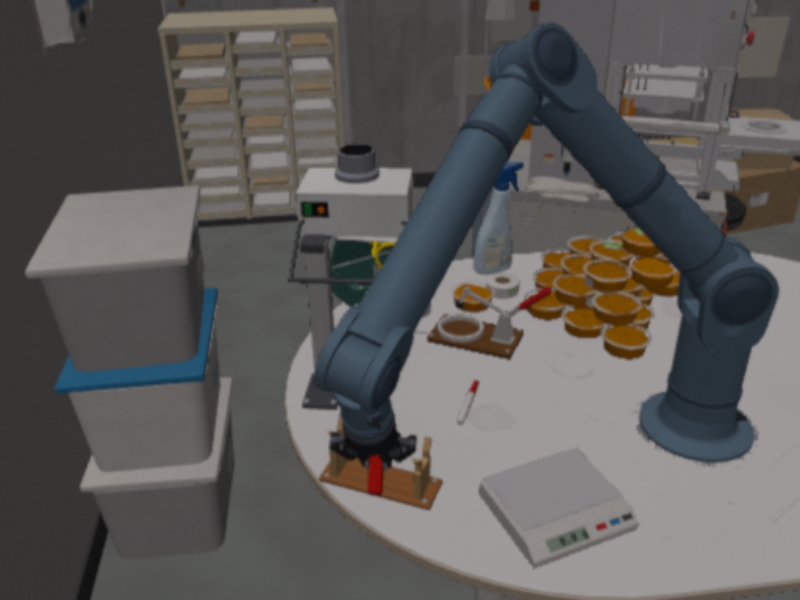

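View pics/t11.png

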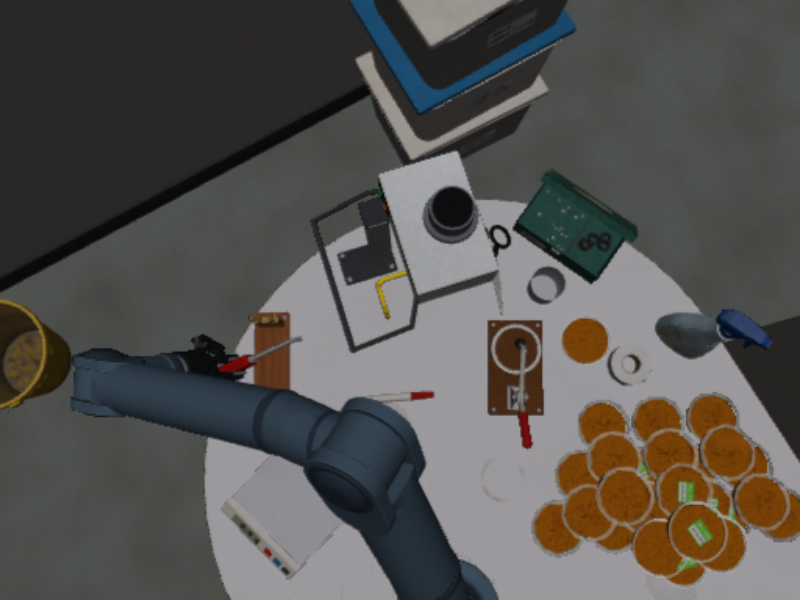

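```bash
python3 - <<'E'
from sz import *
np.set_printoptions(precision=3,suppress=True)
TP=np.load('TP.npy'); Rw=Rpole(EYAW,PIT)
movel(*pose(EYE+cross(EZ*.01,-.105,PIT),Rw,TP),speed=.12)
print(read_ft_force(),read_time_s())
movel(*pose(EYE+cross(EZ*.01,-.035,PIT),Rw,TP),speed=.06)
print(read_ft_force(),read_time_s())
W=polenow(TP); b=W[:3,3]+W[:3,:3]@[.155,0,0]
print(b, EYE+cross(EZ*.01,-.035,PIT))
sz('s12',170,90,130,100,6,"side",[(b,(0,255,0)),(EYE,(255,0,255))])
print([ (n,tip_of("side",n)[:1]) for n in("pole_bend","hatch_eye","pole_grip")],proj("side",b),proj("side",W[:3,3]))
sz('t12',150,90,180,135,4.444,"top",[(b,(0,255,0)),(EYE,(255,0,255))])
print([ (n,tip_of("top",n)[:1]) for n in("pole_bend","hatch_eye")],proj("top",b))
E
```

```text
[-0.061  0.046 -1.395] 17.375
[-0.381  0.102 -1.128] 18.9667
[0.541 0.15  0.292] [0.541 0.15  0.292]
[('pole_bend', []), ('hatch_eye', []), ('pole_grip', [{'at': [246.2, 230.0], 'confidence': 0.56}])] [249.217 174.226] [245.592 227.973]
[('pole_bend', [{'at': [231.3, 196.4], 'confidence': 0.68}]), ('hatch_eye', [{'at': [244.0, 192.1], 'confidence': 0.62}])] [231.646 197.141]
```

View pics/s12.png

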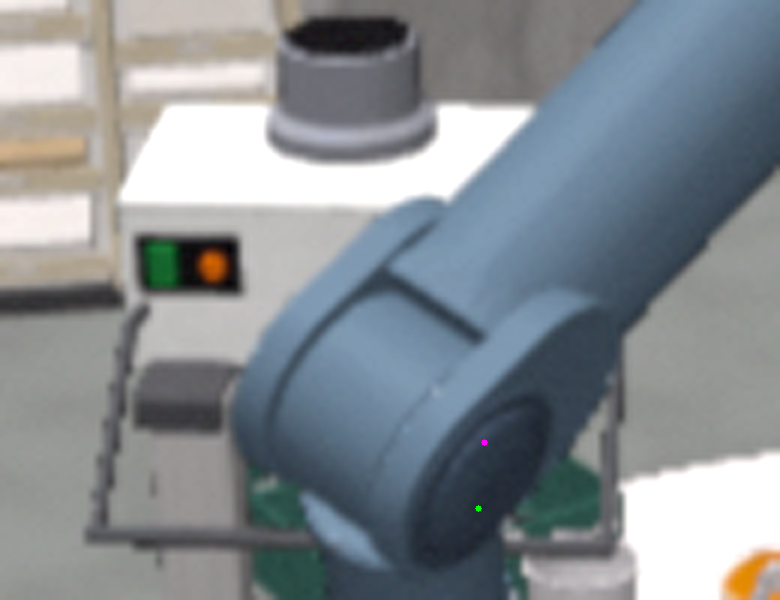

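View pics/t12.png

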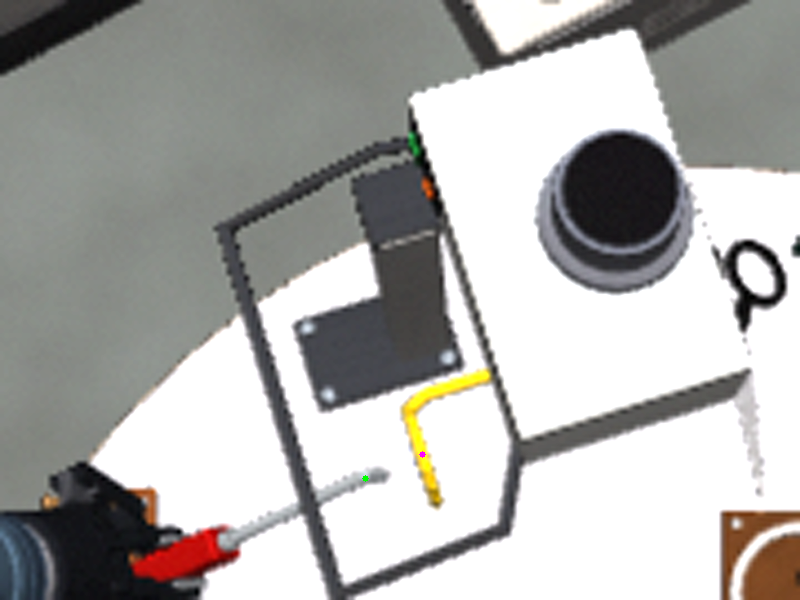

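```bash
python3 - <<'E'
from sz import *
np.set_printoptions(precision=2,suppress=True)
TP=np.load('TP.npy'); Rw=Rpole(EYAW,PIT)
f0=np.array(read_ft_force()); ok=True
for x in(-.025,-.015,-.006,.003,.010,.016):
    movel(*pose(EYE+cross(EZ*.0115,x,PIT),Rw,TP),speed=.05)
    f=np.array(read_ft_force())-f0; print(x,f,EX@f,np.array(read_eef_pos()),read_time_s())
    if np.linalg.norm(f)>4: print("STOP");break
W=polenow(TP); b=W[:3,3]+W[:3,:3]@[.155,0,0]
sz('t13',150,90,180,135,4.444,"top",[(b,(0,255,0))])
print([ (n,tip_of("top",n)[:1]) for n in("pole_bend","hatch_eye")],proj("top",b))
E
```

```text
-0.025 [ 0.37 -0.22  0.2 ] 0.31844301757760624 [0.51 0.25 0.18] 19.7333
-0.015 [-0.14 -1.52  1.92] 1.402471278098068 [0.51 0.24 0.18] 20.1333
-0.006 [-0.52 -0.05  0.72] -0.11665135896739212 [0.52 0.23 0.19] 20.5083
0.003 [-0.64 -0.22  0.15] 0.010529961078640218 [0.52 0.22 0.2 ] 20.8833
0.01 [ 0.17 -0.32 -0.01] 0.35782233985352113 [0.52 0.22 0.2 ] 21.2083
0.016 [-0.97  0.37 -0.06] -0.6495995876302582 [0.52 0.21 0.21] 21.5083
[('pole_bend', [{'at': [249.5, 187.7], 'confidence': 0.83}]), ('hatch_eye', [{'at': [243.8, 193.9], 'confidence': 0.52}])] [250.62 188.26]
```

View pics/t13.png

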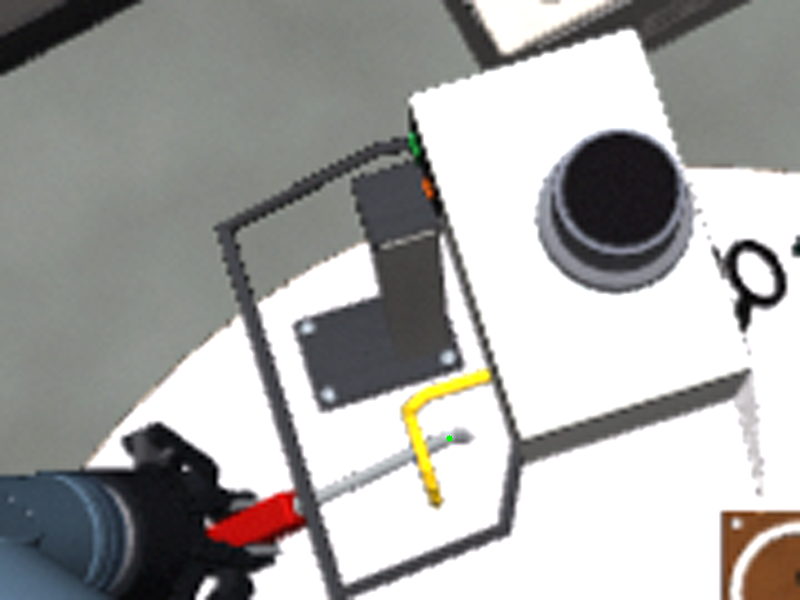

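```bash
cat >> h.py <<'E'
def arc(th,off=.019,x=.013):
    o=off*(EY*np.sin(th)-EZ*np.cos(th)); return eyeat(th)+cross(o,x,PIT)
E
python3 - <<'E'
from sz import *
np.set_printoptions(precision=2,suppress=True)
TP=np.load('TP.npy'); Rw=Rpole(EYAW,PIT)
f0=np.array(read_ft_force())
for th,off in((0,0),(0,.012),(0.05,.019),(.2,.019),(.35,.019)):
    movel(*pose(arc(th,off),Rw,TP),speed=.05)
    f=np.array(read_ft_force())-f0; print(th,f,read_time_s())
W=polenow(TP); b=W[:3,3]+W[:3,:3]@[.155,0,0]
sz('t14',150,90,180,135,4.444,"top",[(b,(0,255,0)),(eyeat(.35),(255,0,255))])
print([ (n,tip_of("top",n)[:1]) for n in("pole_bend","hatch_eye")],proj("top",b),proj("top",eyeat(.35)))
sz('s14',170,90,130,100,6,"side",[(b,(0,255,0)),(eyeat(.35),(255,0,255))])
E
```

```text
0 [ 0.03 -0.5   0.11] 22.0917
0 [-0.67  0.72  0.94] 22.4833
0.05 [-0.21  1.22  0.75] 22.8833
0.2 [-1.54 -0.07  1.13] 23.3667
0.35 [-0.22  0.36  0.93] 23.85
[('pole_bend', [{'at': [249.3, 185.1], 'confidence': 0.69}]), ('hatch_eye', [{'at': [243.5, 194.2], 'confidence': 0.62}])] [248.47 188.79] [244.35 191.97]
```

View pics/t14.png

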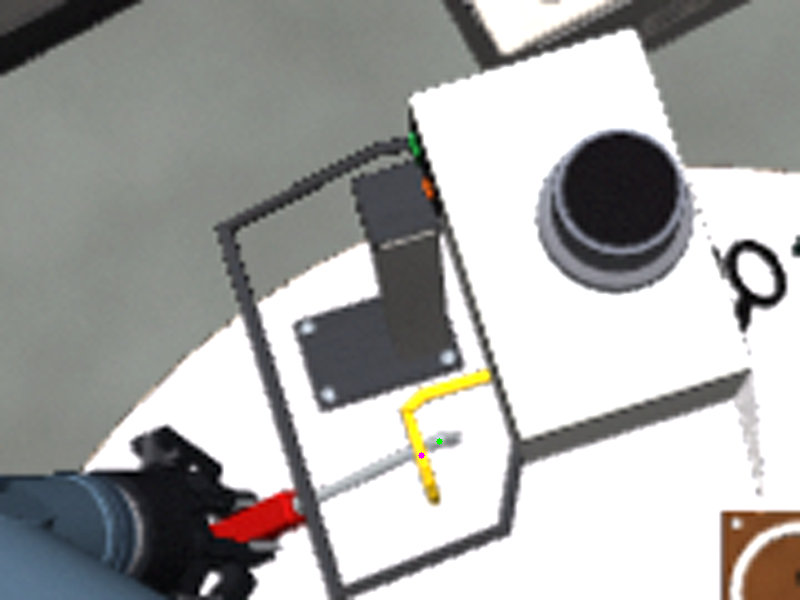

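View pics/s14.png

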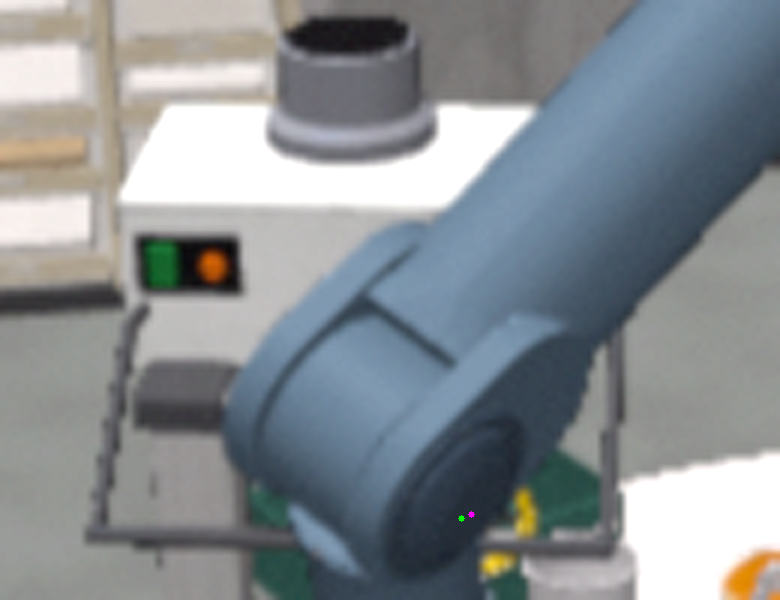

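```bash
python3 - <<'E'
from sz import *
np.set_printoptions(precision=2,suppress=True)
TP=np.load('TP.npy'); Rw=Rpole(EYAW,PIT)
f0=np.array(read_ft_force())
for th in(.5,.65,.8,.95,1.08,1.16,1.2):
    movel(*pose(arc(th,.019),Rw,TP),speed=.06)
    f=np.array(read_ft_force())-f0; print(th,f,read_time_s())
W=polenow(TP); b=W[:3,3]+W[:3,:3]@[.155,0,0]
sz('t15',150,90,180,135,4.444,"top",[(b,(0,255,0)),(eyeat(1.2),(255,0,255))])
print([ (n,tip_of("top",n)[:1]) for n in("pole_bend","hatch_eye")],proj("top",b),proj("top",eyeat(1.2)))
sz('s15',170,120,130,100,6,"side",[(b,(0,255,0)),(eyeat(1.2),(255,0,255))])
E
```

```text
0.5 [-0.3   0.28  0.13] 24.475
0.65 [ 0.03 -0.52 -0.04] 24.9
0.8 [-0.81 -0.06  0.62] 25.325
0.95 [-0.06 -1.22 -0.38] 25.75
1.08 [-0.51  0.28  0.15] 26.1417
1.16 [-0.68 -0.42  0.37] 26.4417
1.2 [-2.12 -1.54  0.68] 26.6917
[('pole_bend', [{'at': [239.7, 167.0], 'confidence': 0.67}]), ('hatch_eye', [{'at': [238.9, 177.6], 'confidence': 0.45}])] [240.73 167.03] [238.23 174.5 ]
```

View pics/t15.png

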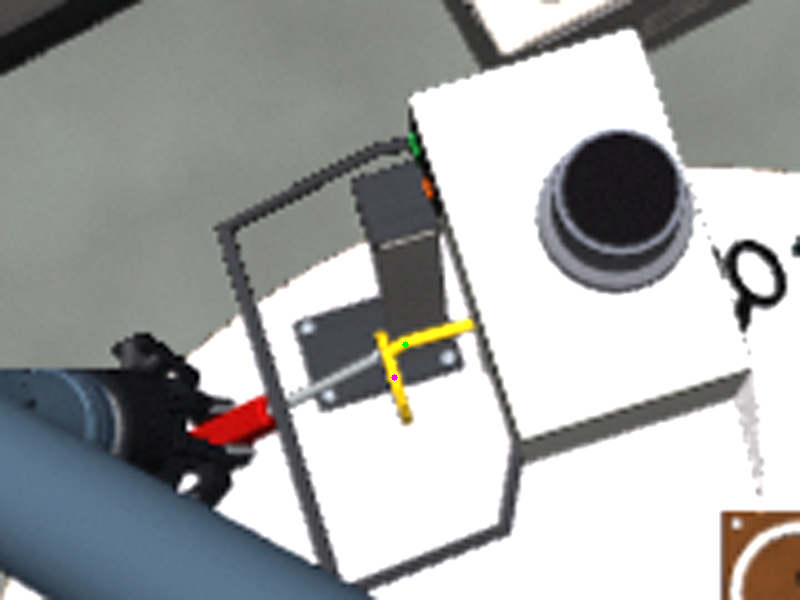

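View pics/s15.png

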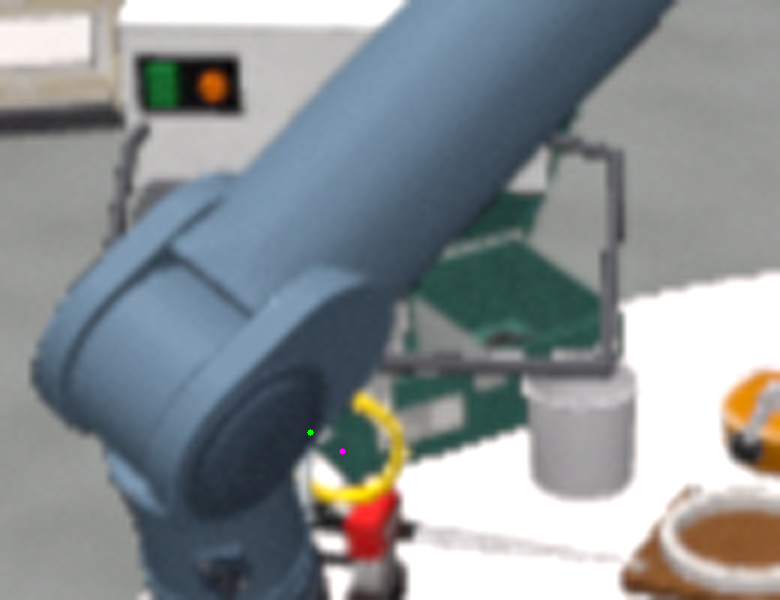

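```bash
python3 - <<'E'
from sz import *
np.set_printoptions(precision=2,suppress=True)
TP=np.load('TP.npy'); Rw=Rpole(EYAW,PIT)
for k in(1,2):
    pause(.1);f=np.mean([np.array(read_ft_force()) for _ in range(3)],0);print(f)
f0=f
for off in(.022,.025,.028):
    movel(*pose(arc(1.2,off),Rw,TP),speed=.04)
    f=np.array(read_ft_force())-f0; print(off,f,read_time_s())
    if np.linalg.norm(f)>5: break
sz('t16',150,90,180,135,4.444,"top",[(eyeat(1.2),(255,0,255))])
sz('s16',170,120,130,100,6,"side",[(eyeat(1.2),(255,0,255))])
E
```

```text
[-1.47  1.05  0.21]
[-1.63  0.67 -1.04]
0.022 [-5.18 -1.49  3.09] 27.3417
```

View pics/t16.png

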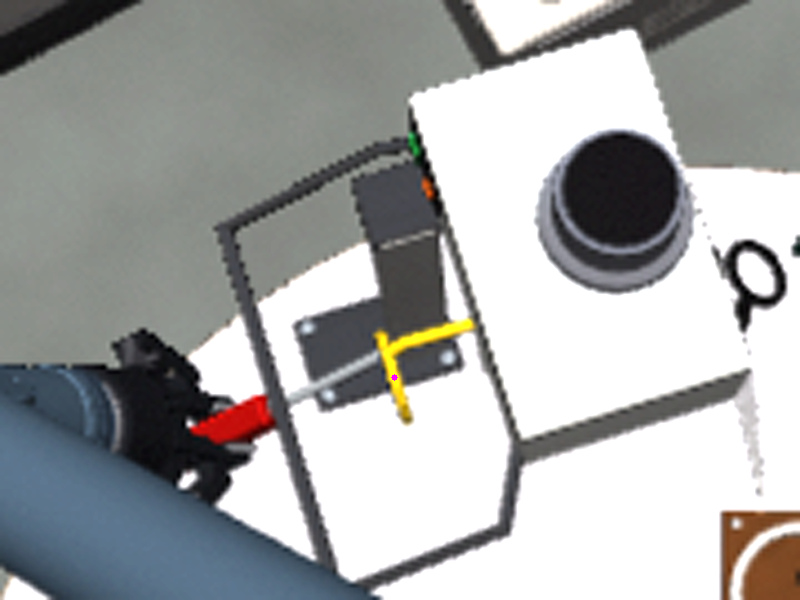

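View pics/s16.png

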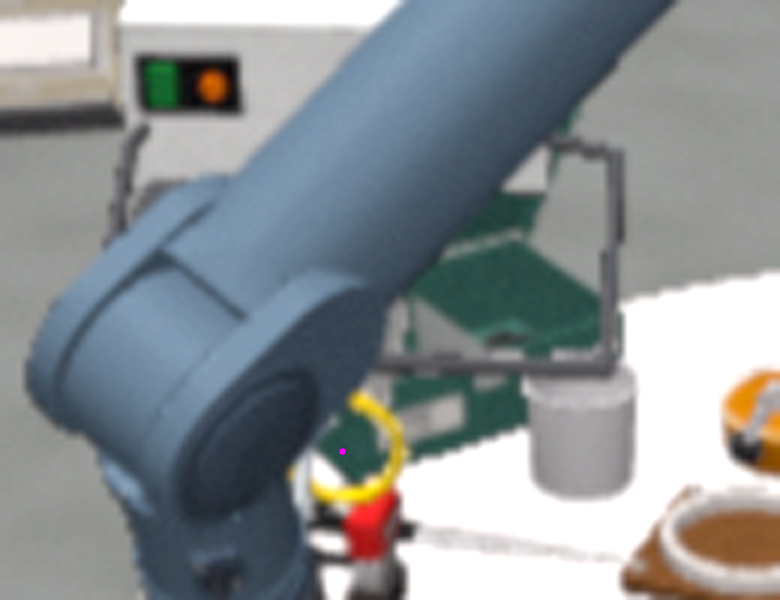

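```bash
python3 - <<'E'
from sz import *
np.set_printoptions(precision=2,suppress=True)
TP=np.load('TP.npy'); Rw=Rpole(EYAW,PIT); E2=eyeat(1.2)
f0=None
def go(b,s):
    global f0
    movel(*pose(b,Rw,TP),speed=s); f=np.array(read_ft_force()); f0=f if f0 is None else f0; print(f-f0,read_time_s())
go(arc(1.2,.008),.04); go(E2+cross(EZ*.0145,.013,PIT),.05)
for x in(.0,-.012,-.024,-.036): go(E2+cross(EZ*.0145,x,PIT),.05)
b=E2+cross(EZ*.0145,-.036,PIT); go(b-EX*.05,.12)
sz('t17',150,90,180,135,4.444,"top",[(E2,(255,0,255))])
sz('s17',170,120,130,100,6,"side",[(E2,(255,0,255))])
E
```

```text
[0. 0. 0.] 27.9417
[-0.78 -0.48 -0.26] 28.4667
[-0.82 -0.3  -0.52] 28.9417
[-0.25 -0.35  0.1 ] 29.3917
[-1.5   0.51 -0.18] 29.8417
[ -6.23 -15.12  26.25] 30.2917
[  1.07 -58.38  38.09] 30.8583
```

View pics/t17.png

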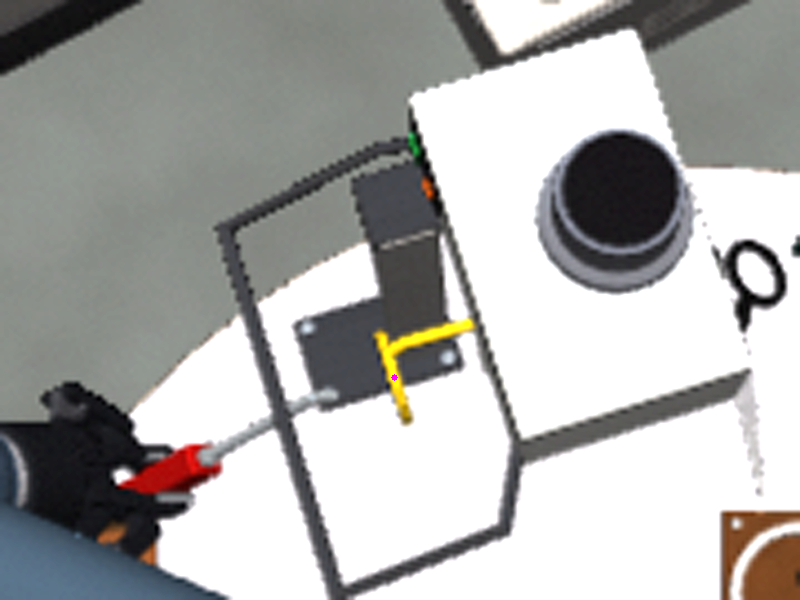

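View pics/s17.png

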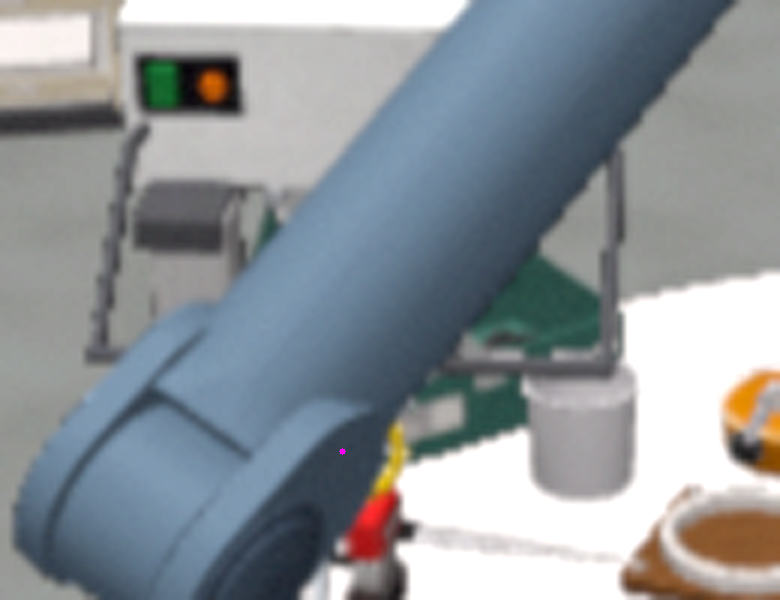

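```bash
python3 - <<'E'
from sz import *
np.set_printoptions(precision=2,suppress=True)
TP=np.load('TP.npy'); Rw=Rpole(EYAW,PIT); E2=eyeat(1.2)
b=E2+cross(EZ*.0145,-.04,PIT)
movel(*pose(b+EZ*.06,Rw,TP),speed=.12);print(read_ft_force(),read_finger_gap(),read_time_s())
movel(*pose(b+EZ*.06-EX*.08,Rw,TP),speed=.15);print(read_ft_force(),read_time_s())
W=polenow(TP); bb=W[:3,3]+W[:3,:3]@[.155,0,0]
sz('t18',130,90,180,150,4.4,"top",[(bb,(0,255,0)),(W[:3,3],(255,255,0))])
print(tip_of("top","pole_bend")[:1],tip_of("top","pole_grip")[:1],proj("top",bb),proj("top",W[:3,3]))
sz('s18',150,120,180,150,4.4,"side",[(bb,(0,255,0)),(W[:3,3],(255,255,0))])
print(tip_of("side","pole_bend")[:1],tip_of("side","pole_grip")[:1],proj("side",bb),proj("side",W[:3,3]))
E
```

```text
[ -2.45   4.16 -13.53] 0.020231202249533453 31.7167
[ 0.21 -0.32 -0.8 ] 32.4
[{'at': [184.8, 185.0], 'confidence': 0.77}] [{'at': [159.8, 202.7], 'confidence': 0.71}] [194.54 184.04] [156.53 203.35]
[] [{'at': [213.6, 257.3], 'confidence': 0.67}] [219.67 201.83] [214.24 259.12]
```

View pics/t18.png

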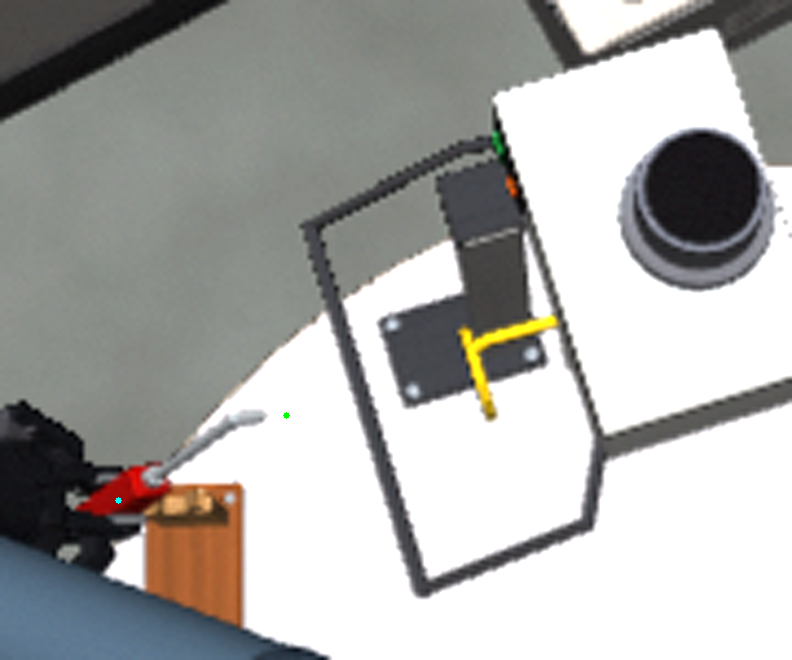

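View pics/s18.png

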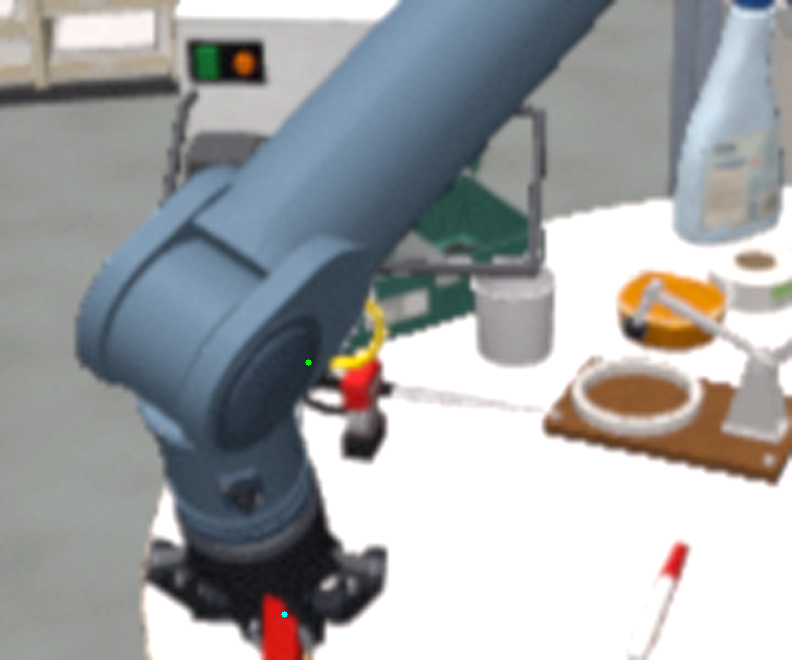

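```bash
python3 - <<'E'
from sz import *
np.set_printoptions(precision=2,suppress=True)
TP=np.load('TP.npy')
def g(grip,yaw,pit):
    R=Rpole(yaw,pit); return pose(np.array(grip)+R@[.155,0,0],R,TP)
L=[g([.46,.41,.21],-.75,.4),g([.45,.375,.22],GYAW-.3,.2),g(GRIP+EZ*.14,GYAW,0)]
for a in L: move_ptp(*a); print(np.array(read_qpos()),read_time_s())
W=polenow(TP); bb=W[:3,3]+W[:3,:3]@[.155,0,0]; print(W)
sz('t19',130,150,120,120,5,"top",[(bb,(0,255,0)),(W[:3,3],(255,255,0))])
print(tip_of("top","pole_bend")[:1],tip_of("top","pole_grip")[:1],proj("top",bb),proj("top",W[:3,3]))
sz('s19',160,150,120,120,5,"side",[(bb,(0,255,0)),(W[:3,3],(255,255,0))])
print(tip_of("side","pole_bend")[:1],tip_of("side","pole_grip")[:1],proj("side",bb),proj("side",W[:3,3]))
E
```

```text
[-0.19  0.55 -0.97  1.7   0.73  1.28 -0.56] 33.2083
[ 0.11  0.54 -1.16  1.78  0.59  1.18  0.07] 33.8583
[ 0.21  0.66 -1.23  1.71  0.51  1.32  0.47] 34.3333
[[ 1.   -0.03  0.    0.45]
 [ 0.03  1.   -0.    0.35]
 [-0.    0.    1.    0.22]
 [ 0.    0.    0.    1.  ]]
[{'at': [156.0, 175.5], 'confidence': 0.7}] [{'at': [158.9, 230.1], 'confidence': 0.76}] [159.85 176.7 ] [159.24 233.35]
[{'at': [193.3, 215.6], 'confidence': 0.61}] [{'at': [247.7, 240.9], 'confidence': 0.77}] [193.09 230.79] [250.57 243.06]
```

View pics/t19.png

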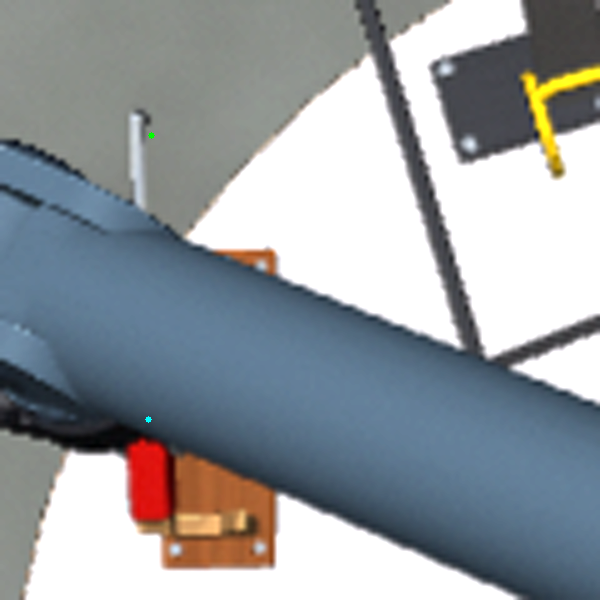

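View pics/s19.png

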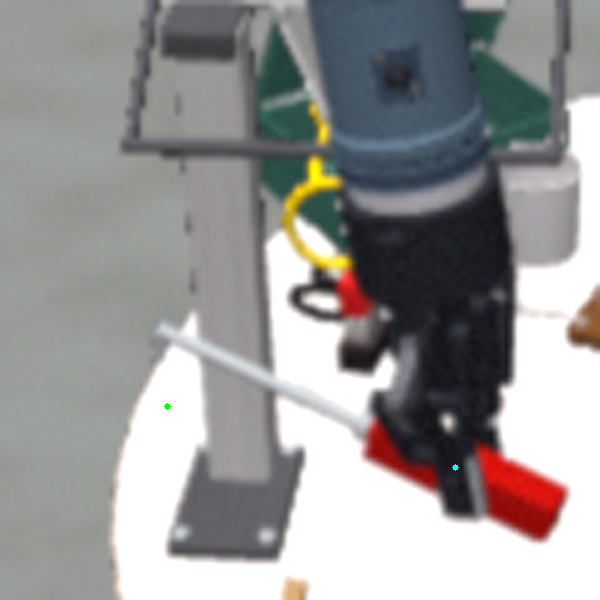

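```bash
cat > refit.py <<'E'
from sz import *
from scipy.optimize import least_squares
np.set_printoptions(precision=4,suppress=True)
T=lambda p:(np.array(p)+.5)/5-.5+[130,150]
S=lambda p:(np.array(p)+.5)/5-.5+[160,150]
obs=[((.155,0,.0),None,S((165,328))),((.04,0,0),None,S((369,434))),((-.06,.011,-.013),None,S((543,540))),((-.06,-.011,.013),None,S((566,488))),
((.04,.011,-.013),None,S((364,456))),((-.06,.011,.013),None,S((553,505))),
((.157,0,.004),T((137,111)),None),((-.06,.011,.013),T((130,521)),None),((-.06,-.011,.013),T((173,521)),None)]
def f(p):
    R=Rpole(p[3],p[4]);r=[]
    for o,t,s in obs:
        X=p[:3]+R@np.array(o)
        if t is not None:r.extend(proj("top",X)-t)
        if s is not None:r.extend(proj("side",X)-s)
    return r
r=least_squares(f,[.45,.35,.22,0.03,.2],loss='soft_l1');p=r.x
print(p,np.array(f(p)))
W=np.eye(4);W[:3,:3]=Rpole(p[3],p[4]);W[:3,3]=p[:3]
Tm=np.eye(4);Tm[:3,:3]=Ro.from_quat(read_tcp_rot()).as_matrix();Tm[:3,3]=read_eef_pos()
TP2=np.linalg.inv(Tm)@W; np.save('TP2.npy',TP2); print(TP2); print(np.load('TP.npy'))
E
python3 refit.py
```

```text
[0.4616 0.3454 0.2183 0.0166 0.2795] [-0.5217  0.1184  0.1302 -1.6074 -0.4601  1.1714  0.909  -1.4188 -1.8599
  0.3789  0.3669  0.3447  0.3216  0.566   0.1685  0.126  -0.1517 -0.0309]
[[-0.9099 -0.0133  0.4145 -0.0145]
 [-0.0127  0.9999  0.0042 -0.0029]
 [-0.4145 -0.0014 -0.91   -0.0338]
 [ 0.      0.      0.      1.    ]]
[[-0.9889  0.      0.1487 -0.0068]
 [ 0.0002  1.      0.0009 -0.0004]
 [-0.1487  0.0009 -0.9889 -0.0328]
 [ 0.      0.      0.      1.    ]]
```

```bash
python3 - <<'E'
from sz import *
np.set_printoptions(precision=4,suppress=True)
TP=np.load('TP.npy');T2=np.load('TP2.npy')
d=.2795
N=np.eye(4);N[:3,:3]=TP[:3,:3]@Ro.from_euler('Y',-d).as_matrix()
N[:3,3]=[T2[0,3],TP[1,3],T2[2,3]]; np.save('TP3.npy',N); print(N)
Rr=Rpole(GYAW,0); B=GRIP+Rr@[.155,0,0]
move_ptp(*pose(B+EZ*.09,Rr,N)); movel(*pose(B+EZ*.05,Rr,N),speed=.1)
W=polenow(N); bb=W[:3,3]+W[:3,:3]@[.155,0,0]; print(read_time_s(),read_qpos())
c=(0,255,0)
pts=[(W[:3,3]+W[:3,:3]@np.array(o),c) for o in((.155,0,0),(.04,0,0),(.04,-.011,.013),(-.06,.011,-.013),(-.06,-.011,.013))]
sz('s20',160,200,120,110,6,"side",pts); print(tip_of("side","pole_bend")[:1],tip_of("side","pole_grip")[:1],proj("side",bb),proj("side",W[:3,3]))
sz('t20',130,150,120,120,5,"top",pts); print(tip_of("top","pole_bend")[:1],proj("top",bb))
E
```

```text
[[-0.9095  0.      0.4157 -0.0145]
 [ 0.0004  1.      0.0008 -0.0004]
 [-0.4157  0.0009 -0.9095 -0.0338]
 [ 0.      0.      0.      1.    ]]
35.5083 [ 0.1456  0.8968 -1.132   1.6191  0.4662  1.3984  0.5269]
[{'at': [195.9, 257.4], 'confidence': 0.88}] [{'at': [250.6, 270.9], 'confidence': 0.71}] [195.8883 259.0496] [251.4416 271.97  ]
[] [166.5645 182.8924]
```

View pics/s20.png

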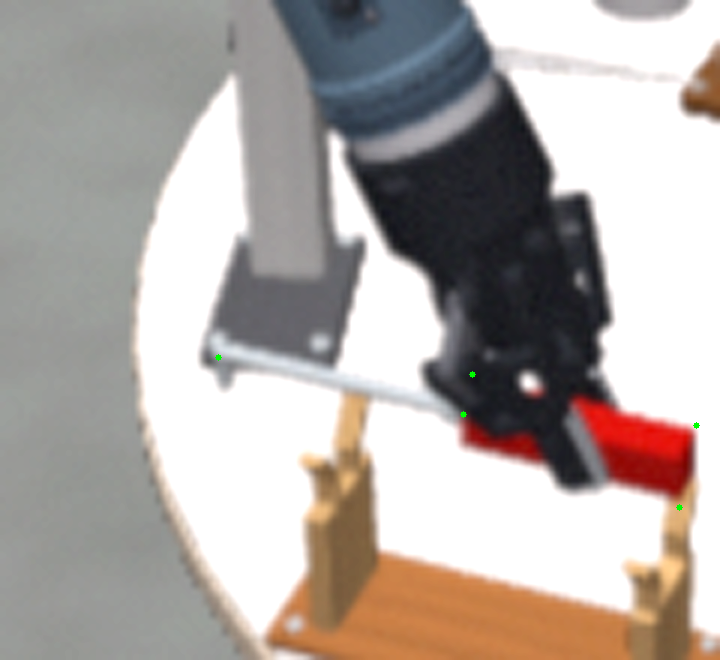

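View pics/t20.png

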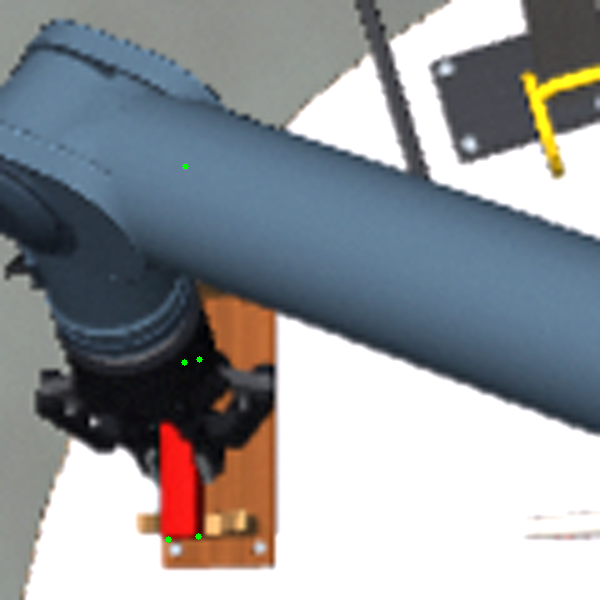

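```bash
python3 - <<'E'
from sz import *
np.set_printoptions(precision=2,suppress=True)
N=np.load('TP3.npy'); Rr=Rpole(GYAW,0); B=GRIP+Rr@[.155,0,0]+[0,-.001,0]
f0=np.array(read_ft_force())
for z in(.02,.008,.003,0,-.002,-.004,-.006):
    movel(*pose(B+EZ*z,Rr,N),speed=.06); f=np.mean([np.array(read_ft_force()) for _ in range(3)],0)-f0; print(z,f,read_time_s())
    if np.linalg.norm(f)>4: break
sz('s21',160,200,120,110,6,"side")
E
```

```text
0.02 [-0.64 -0.22  0.68] 36.4083
0.008 [-0.31 -0.5  -0.64] 36.7583
0.003 [-0.33 -0.95 -1.09] 37.0083
0 [ 0.06 -1.04 -0.45] 37.2583
-0.002 [ 0.01 -1.41  6.34] 37.5083
```

View pics/s21.png

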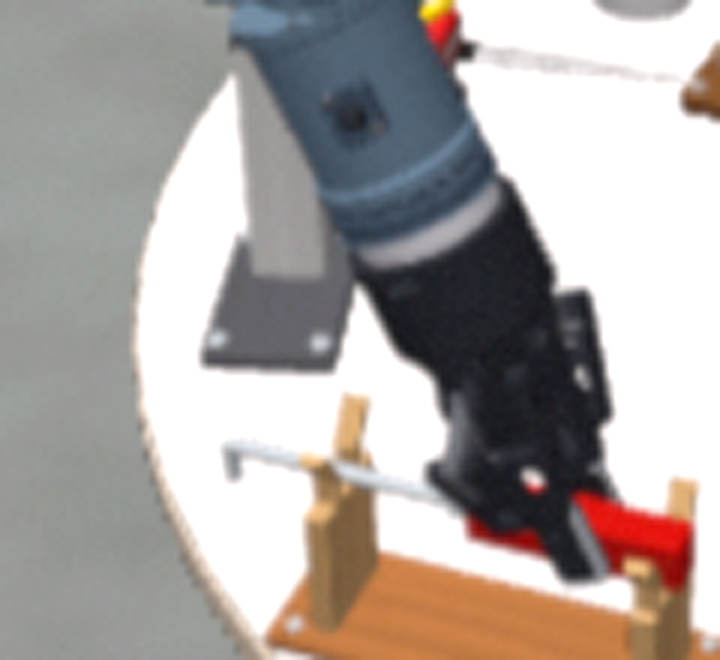

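```bash
python3 - <<'E'
from sz import *
np.set_printoptions(precision=2,suppress=True)
move_gripper(.055); print(read_finger_gap(),read_ft_force())
p=np.array(read_eef_pos()); movel((p+EZ*.06).tolist(),speed=.08); movel((p+EZ*.16).tolist(),speed=.15)
print(read_time_s())
p=np.array(read_eef_pos()); q=read_tcp_rot()
movel((p+np.array([-.12,0.0,.08])).tolist(),speed=.25)
print(read_time_s(),read_ft_force())
s=snap("side","s22");print([(n,tip_of("side",n)[:1]) for n in("pole_grip","pole_bend","hatch_eye","pen","cup","beaker","stamp")])
np.save('s9.npy',s)
cv2.imwrite('pics/s22z.png',cv2.resize(s[260:330,185:295,::-1],None,fx=7,fy=7,interpolation=cv2.INTER_CUBIC))
t=snap("top","t22");print([(n,tip_of("top",n)[:1]) for n in("pole_grip","pole_bend","hatch_eye","pen","cup","beaker")])
cv2.imwrite('pics/t22z.png',cv2.resize(t[170:280,145:225,::-1],None,fx=5,fy=5,interpolation=cv2.INTER_CUBIC))
E
```

```text
0.05511587582317396 [-0.27  0.22  0.59]
39.7
40.425 [ 0.71  0.26 -0.28]
[('pole_grip', [{'at': [250.3, 287.2], 'confidence': 0.9}]), ('pole_bend', [{'at': [194.8, 275.4], 'confidence': 0.56}]), ('hatch_eye', [{'at': [226.4, 197.6], 'confidence': 0.76}]), ('pen', [{'at': [300.9, 257.9], 'confidence': 0.67}]), ('cup', [{'at': [301.7, 194.2], 'confidence': 0.63}]), ('beaker', [{'at': [268.2, 202.4], 'confidence': 0.7}]), ('stamp', [])]
[('pole_grip', []), ('pole_bend', [{'at': [167.1, 185.0], 'confidence': 0.65}]), ('hatch_eye', [{'at': [231.9, 154.2], 'confidence': 0.66}]), ('pen', [{'at': [259.2, 255.0], 'confidence': 0.61}]), ('cup', [{'at': [369.6, 215.2], 'confidence': 0.93}]), ('beaker', [{'at': [345.7, 188.3], 'confidence': 0.59}])]
```

View pics/s22.png

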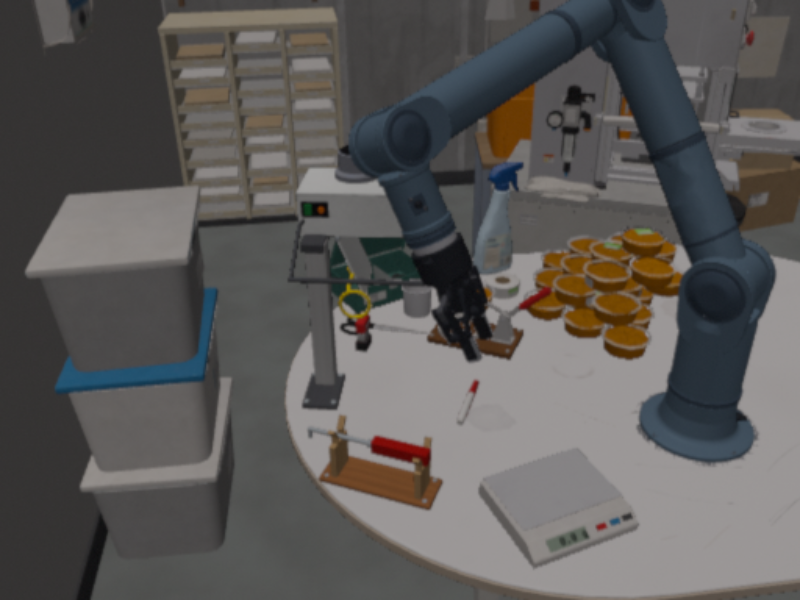

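View pics/s22z.png

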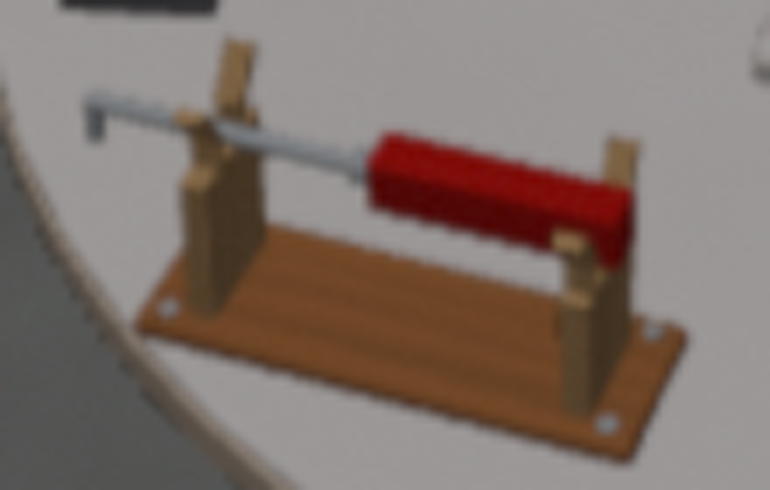

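View pics/t22.png

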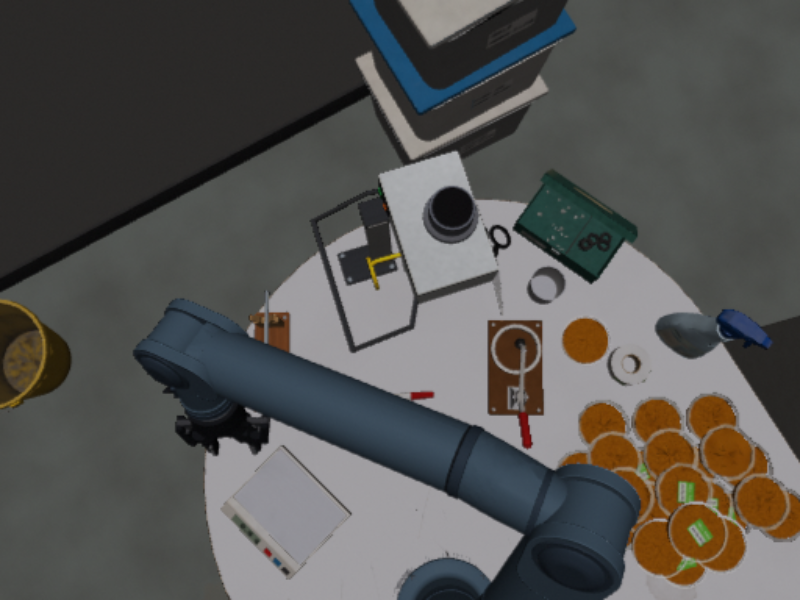

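```bash
python3 - <<'E'
from h import *
print(np.abs(read_joint_vel()).max(),read_time_s()); print(sign_off())
E
```

```text
0.002442978728223349 41.175
the job is handed in; nothing more can be done
None
```

I hooked the eye, swung the hatch down to its stop, unhooked, and laid the pole back in both rack notches. I signed off at 41.2 s with no verdict reported. One bad contact on the way back could count against the run (see the second point below).

**Last pictures:**
- **Hatch:** it still hangs open. At about 1.2 rad the ring sat where calculated, and pushing a little further raised the force to 6 N without moving it.
- **Pole:** it lies prong down within about 1 pixel (roughly 2 mm) of where it lay before.
- **Bystanders:** the cup and beaker read within about 3 pixels of their start positions in both pictures. The pen reads within about 2 pixels in the side picture but 6 in the top one, where the arm partly covers it. The network no longer reported the stamp; it still stands under the hood in the side picture.
- **Robot:** it touches nothing.

**Where things disagreed or went wrong:**
- **TCP reading:** in the images the fingertips sat about 33 mm short of where the reported TCP put them. I grasped by the images, and the predicted hook position then matched the pictures to about 2 pixels.
- **Contact with the rack:** while I drew the hook back from the open hatch, the pole or gripper pressed on the rack, with a wrist force of about 70 N. That is under the 120 N wrist limit, but I could not tell which part touched. If it was the gripper's body, the 40 N limit may have been passed.
- **Slip in the grip:** the same contact turned the pole about 16° in the gripper. I measured its new position from both cameras and corrected for it before laying it down.

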